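# Find the proud power module by touch and set the hold-down weight on it

## Robot

A 6-joint arm with a two-finger parallel gripper is mounted at the origin on the work surface. World frame = base frame: x ahead of the robot, y to its left, z up, the work surface at z = 0. Lengths are in m, angles in rad, forces in N, time in s.
With the tool pointing down it reaches from about 0.3 to 0.775 m from the base axis. Payload 14.6 kg.
Tool frame: the origin (TCP) lies midway between the tips of the shut fingers; the grasp point (between the pads) lies 19 mm behind it; z points along the fingers, y is the direction in which the jaws open and shut (so a half turn about z gives the same grasp; the last joint's range is limited). The gripper opens to 85 mm and grips with 20 to 120 N. Pads are 22 mm wide; open, the fingers measure 114 mm over their backs; the gripper's body (76 mm by 85 mm) begins 54 mm behind the grasp point. The pads swing forward as they close: fully open they stand 13 mm farther back than shut.
Start: joints at [-1.409, 0.3, 1.521, -0, 1.321, -0.067], TCP at [0.125, -0.536, 0.231] pointing down, gripper open.
Joint ranges: [-3.03, 3.03], [-0.79, 2.21], [0.23, 2.52], [-1.04, 4.18], [0, 3.07], [-2.55, 2.55]. Speed limits (rad/s): [2.22, 2.22, 2.57, 3.14, 3.14, 3.14].

## Interface

Orientations are given as a unit quaternion [x, y, z, w].
In Python, from rig import bot gives the robot as it stands. The module is installed in compiled form; this text tells all that it offers.
- The arm moves only by the tool step_arm, never from a script. Its argument "increments" is a list of rows, each an object with "claw": the opening in per cent of the stroke, from 0 (shut) to 100 (fully open); "translation": the shift along the world's x, y, z each as a share of 0.25 m, from -1 to 1, a list of three; "roll": the turn about the world's z as a share of 90 degrees, from -1 to 1. A call has 1 to 8 rows; each row is the pose to reach, as a shift and turn from the pose measured when the call began; what a row does not reach only later rows make up. A row lasts 1/10 s, in which the tool goes at most 50 mm and 8.59 degrees, less where a joint would pass 70% of its speed; a pose out of reach is approached as far as the arm can. A call with a number of a shift or a turn outside -1 to 1 is refused whole. A call with a gripper value outside its range is refused whole. The fingers move at their own pace and stop on an object; "grip_force" is the grip in N (left out, the last holds). Time passes only in rows, so rows that repeat a pose let the fingers close. It gives the time, the measured TCP pose, the force and the opening at its end, in the units of the state.
- bot.state(): the state, without advancing time (a new reading comes with each control period).
- bot.capture(name): name is "scene" or "side" or "wrist"; returns the picture (480x640x3 uint8, red, green, blue); there is no depth.
- bot.camera_model(name): a dict with "intrinsics" (3x3 intrinsics, pixels), "view" (4x4, takes a point from world to camera coordinates). Camera axes: x right, y up, looking along -z (the intrinsics and any distortion apply to the point x, -y, -z); pixel columns grow to the right and rows downward; lengths in m; the calibration is good to about 2 mm. The wrist camera is an equidistant fisheye: a pixel r from the principal point sees the ray r / f radians off the axis. A picture is of the moment at which its call begins: read the wrist's pose just before it. camera_model takes no time and is no camera call; for the wrist camera it gives the pose at the moment of the call.
- bot.sign_off(): hands the job in, once; it reports no verdict.
The state is a dict: "time": time; "joints": joint angles; "dq": joint speeds; "tau": joint torques, N m; "eef_pos": TCP position; "tcp_rot": TCP orientation; "wrist_force": force on the tool from outside, world axes, zero at the start; "moment": the same for the moment, N m; "width": opening from 0.0 (shut) to 1.0 (fully open).
Only numpy, scipy, OpenCV 4.12 (cv2) and the standard library are available. Lean on these libraries where they do the work, as an engineer would, in place of code of your own. Each camera call takes 0.05 s, during which the arm holds its last target.

## Task

One of the five power modules under the lamp bar has lifted and stands a few millimetres higher than the rest. Hold the hold-down weight by its slanted handle and go along the row from the robot's right to its left, touching its sprung foot gently, well short of the spring's full travel, on the round mark of every module in turn to feel which one is highest; then stand the weight upright on the mark of the highest module and let go. Keep the gripper and arm off the lamp station and leave the other things on the bench where they are.

Things in the scene. Friction and masses are not known exactly. Their poses are not given: they have to be found in the camera images.
- station: Fixed grey base 150 x 330 x 30 mm (x, y, z) with an aluminium cooling plate, its top 42 mm above the bench, carrying five fixed black power modules in a row along y and a lamp bar above them. Origin: centre of the underside, on the bench. x points away from the robot (within 13 degrees), y along the row to the robot's left, z up. The side facing the robot is open.
- lamp_bar (a point): Middle of the underside of the white lamp bar, at (-27, 0, 290) mm in the station frame. The bar is 36 (x) x 330 (y) x 42 (z, upward) mm, on two posts 16 x 14 mm at x = -10, y = +-152 mm. With the weight's foot on a module, an upright gripper on its handle would strike the bar; one leaning 25 to 30 degrees back towards the robot clears it.
- spot_1 (a point): Centre of module place 1, rightmost as the robot sees it, on the cooling plate 42 mm above the bench; the module's mark is straight above. Axes as the station's. Modules are 80 (x) x 40 (y) mm at 48 mm pitch with a white mark 30 mm across in the middle of the top. Tops lie 60 to 61.5 mm above the bench, but the highest at 64.5 mm; which one is drawn anew and the points do not tell.
- spot_2 (a point): Centre of module place 2 of 5, counted from the robot's right, as spot_1.
- spot_3 (a point): Centre of module place 3 of 5, counted from the robot's right, as spot_1.
- spot_4 (a point): Centre of module place 4 of 5, counted from the robot's right, as spot_1.
- spot_5 (a point): Centre of module place 5 of 5, counted from the robot's right, as spot_1.
- weight: Loose hold-down weight, 0.4 kg (+-15 percent): brass cylinder 50 mm across, 18 to 48 mm above the origin, on a sprung rubber foot 32 mm across. Stands upright on the bench right of the station. Origin: centre of the foot's underside with the spring fully extended, so 2 to 4 mm below the bench while it stands; z up. Its -x side, where the handle leans, faces towards the robot within 40 degrees.
- handle (a point): Middle of the weight's red handle, a square bar 16 x 16 x 95 mm that rises from (-5, 0, 44) mm in the weight's frame and leans 28 degrees from vertical towards the weight's -x, along (-0.469, 0, 0.883). Axes as the weight's. Grip it across its two sides (along the weight's y) with the fingers along the bar (5 to 10 degrees off is fine). Let go, the weight balances on its foot.
- foot (a joint): Travel of the sprung foot in m: 0 fully extended, growing as the foot is pushed up into the weight, end of travel 0.0085. It starts to move at about 1.4 N and then yields 0.9 N per mm (about 8 N at 7.5 mm). Standing under its own weight it reads about 0.002 to 0.004.
- foot_tip (a point): Centre of the underside of the sprung foot (moves with the foot); axes as the weight's.
- multimeter: Blue multimeter lying flat in front of the station, nearer the robot, 150 x 80 x 43 mm, origin under its centre. Bystander.
- screwdriver: Screwdriver with red handle, 200 mm, lying right of the weight. Bystander.
- spool: Grey spool standing on end, 64 mm across, 45 mm tall, origin under its centre. Bystander.
- spare_board: Green circuit board with capacitors, coil and heat sink, 150 x 110 x 57 mm, origin under its centre. Bystander.
- cleaner: White bottle with a red cap, 56 mm across, 150 mm tall, standing left of the station, nearer the robot, origin under its centre. Bystander.
There are look-alikes about, which are no part of the job. Of the things like the weight, leave any that is orange or pink; of the rest the smaller one is meant.

How it is judged:
On the way, in this order (a step that is already met when the one before it is completed fails the run):
1. the sprung foot touches the top of the first module (place 1, counting from the robot's right) (value of joint foot above 0.0005 m and horizontal distance between foot_tip and spot_1 below 0.012 m and z of foot_tip in the frame of station between 0.056 and 0.068 m), for 0.05 s.
2. the sprung foot touches the top of the second module (place 2, counting from the robot's right) (value of joint foot above 0.0005 m and horizontal distance between foot_tip and spot_2 below 0.012 m and z of foot_tip in the frame of station between 0.056 and 0.068 m), for 0.05 s.
3. the sprung foot touches the top of the third module (place 3, counting from the robot's right) (value of joint foot above 0.0005 m and horizontal distance between foot_tip and spot_3 below 0.012 m and z of foot_tip in the frame of station between 0.056 and 0.068 m), for 0.05 s.
4. the sprung foot touches the top of the fourth module (place 4, counting from the robot's right) (value of joint foot above 0.0005 m and horizontal distance between foot_tip and spot_4 below 0.012 m and z of foot_tip in the frame of station between 0.056 and 0.068 m), for 0.05 s.
5. the sprung foot touches the top of the last module (place 5, counting from the robot's right) (value of joint foot above 0.0005 m and horizontal distance between foot_tip and spot_5 below 0.012 m and z of foot_tip in the frame of station between 0.056 and 0.068 m), for 0.05 s.
At the end, for the whole second after the job is handed in: The weight stands upright (within 4 degrees), released and at rest, its foot on the highest module (foot underside 63.2 to 67 mm above the station's underside) within 12 mm of the centre of that module's mark, the spring carrying its weight (z of foot_tip in the frame of station between 0.0632 and 0.067 m and (horizontal distance between foot_tip and spot_1 below 0.012 m or horizontal distance between foot_tip and spot_2 below 0.012 m or horizontal distance between foot_tip and spot_3 below 0.012 m or horizontal distance between foot_tip and spot_4 below 0.012 m or horizontal distance between foot_tip and spot_5 below 0.012 m) and angle between weight's own z axis and vertical below 0.07 rad and linear speed of weight below 0.01 m/s and value of joint foot above 0.001 m); the robot touches nothing.
It fails at once if the foot is pressed or dropped too hard: spring pushed in more than 7.5 mm, near the end of its travel (value of joint foot above 0.0075 m).
It fails at once if the gripper or arm bumps the lamp station (over 4 N) (contact force between any of the arm, the fingers and station above 4 N).
It fails at once if a bystander (multimeter, screwdriver, spool, spare board, cleaner) is moved more than 30 mm (distance of any of multimeter, screwdriver, spool, spare_board, cleaner from where it was at the start of the episode above 0.03 m).
It also fails if it takes over 56 s, if anything falls off the work surface, if the arm or the gripper's body presses on something with over 40 N, if the wrist force passes 120 N, or if a joint passes its speed limit or range.

## Working session

There is one attempt and no reset: what is moved stays moved. The work goes in short steps, Python scripts to look and compute and a tool call to move; the robot and the scene stay as the last step left them, time stands still between calls to the robot, and variables do not carry over. Pictures are saved under pics/ and viewed, and the job is handed in when it is done.

Besides the shell and the picture viewer there is one more tool, called after "Call:" as name(argument=value, ...), one argument or row to a line, values as JSON. step_arm: Moves the arm, as the interface text tells. Its arguments: {"type":"object","properties":{"increments":{"type":"array","items":{"type":"object","properties":{"claw":{"type":"number"},"translation":{"type":"array","items":{"type":"number","minimum":-1,"maximum":1}},"roll":{"type":"number","minimum":-1,"maximum":1}}}},"grip_force":{"type":"number"}},"required":["increments"]}

```bash
ls; mkdir -p pics; python3 - <<'E'
from rig import bot
import cv2,numpy as np
print(bot.state())
for n in("scene","side","wrist"):
    im=bot.capture(n); cv2.imwrite(f"pics/{n}0.png",im[:,:,::-1]); m=bot.camera_model(n); print(n,np.round(m["intrinsics"],1).tolist(),np.round(m["view"],3).tolist(),[k for k in m])
E
```

```text
pics
{'time': 0.0, 'joints': array([-1.40862137e+00,  3.00481836e-01,  1.52164092e+00, -1.07700014e-05,
        1.32068353e+00, -6.65880948e-02]), 'dq': array([-0.00150124,  0.00125682, -0.00275291, -0.00029596,  0.0004044 ,
        0.00074766]), 'tau': array([-1.27659343e-03, -5.43504524e+01, -3.61792874e+01, -8.25941811e-05,
        4.01418074e-03, -2.83258260e-05]), 'eef_pos': array([ 0.12468523, -0.53542078,  0.23069011]), 'tcp_rot': array([ 9.93465227e-01,  1.14133583e-01, -3.42015333e-05, -6.05875477e-04]), 'wrist_force': array([-0.40811441, -0.5058685 ,  0.26345377]), 'moment': array([-0.02290622,  0.00504619,  0.00924171]), 'width': 1.0015148138422354}
scene [[541.3, 0.0, 322.4], [0.0, 541.3, 245.0], [0.0, 0.0, 1.0]] [[0.008, 1.0, -0.02, 0.021], [-0.737, 0.019, 0.675, 0.254], [0.676, 0.01, 0.737, -1.759], [0.0, 0.0, 0.0, 1.0]] ['intrinsics', 'view']
side [[527.7, 0.0, 317.3], [0.0, 527.7, 244.0], [0.0, 0.0, 1.0]] [[-0.807, -0.591, 0.005, 0.385], [0.359, -0.483, 0.798, -0.353], [-0.469, 0.646, 0.602, -1.056], [0.0, 0.0, 0.0, 1.0]] ['intrinsics', 'view']
wrist [[371.6, 0.0, 318.3], [0.0, 371.6, 246.2], [0.0, 0.0, 1.0]] [[0.225, -0.974, -0.001, -0.548], [0.926, 0.214, -0.311, 0.038], [0.303, 0.069, 0.95, -0.382], [0.0, 0.0, 0.0, 1.0]] ['intrinsics', 'view']
```

View pics/scene0.png

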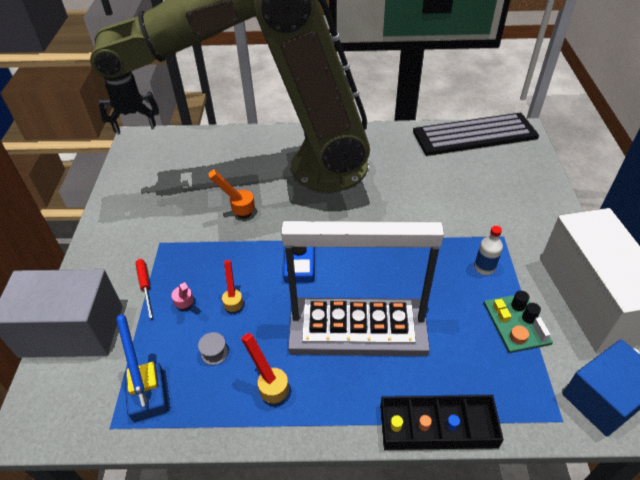

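View pics/side0.png

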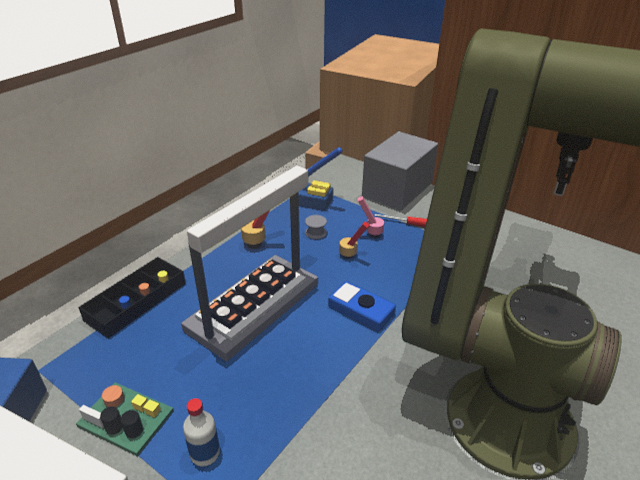

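View pics/wrist0.png

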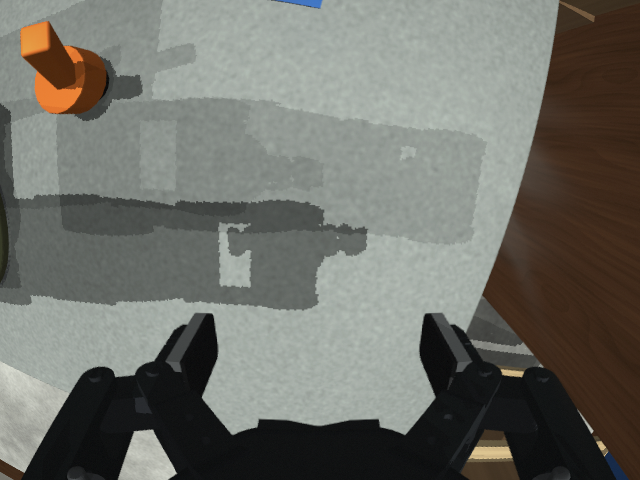

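```bash
python3 - <<'E'
import cv2
a=cv2.imread("pics/scene0.png");b=cv2.imread("pics/side0.png")
cv2.imwrite("pics/c1.png",cv2.resize(a[210:360,280:440],None,fx=5,fy=5,interpolation=2)[:600*2][:750])
cv2.imwrite("pics/c1.png",cv2.resize(a[215:360,275:445],None,fx=4.7,fy=4.1,interpolation=2))
cv2.imwrite("pics/c2.png",cv2.resize(b[160:365,175:330],None,fx=2.9*1.3,fy=2.9,interpolation=2))
cv2.imwrite("pics/c3.png",cv2.resize(a[250:410,160:300],None,fx=5,fy=3.7,interpolation=2))
cv2.imwrite("pics/c4.png",cv2.resize(b[180:270,230:430],None,fx=4,fy=6,interpolation=2))
E
```

```text
(no output)
```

View pics/c1.png

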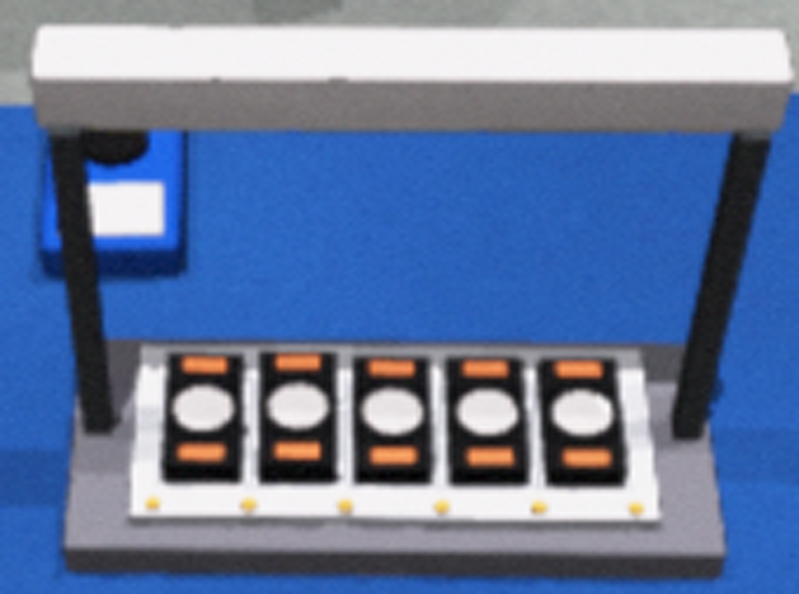

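View pics/c2.png

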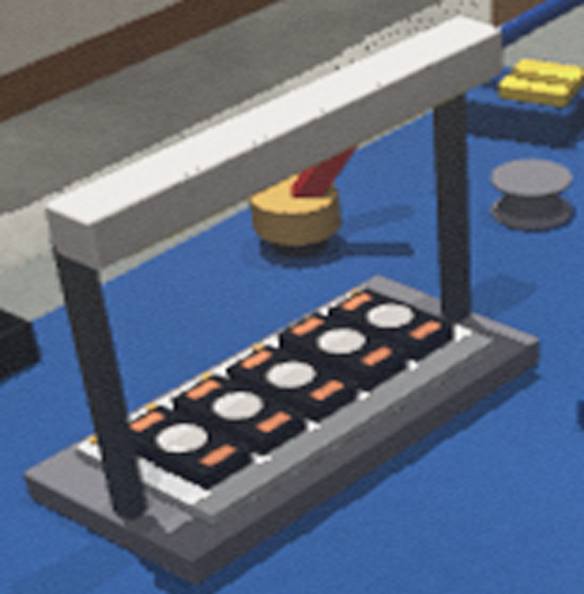

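View pics/c3.png

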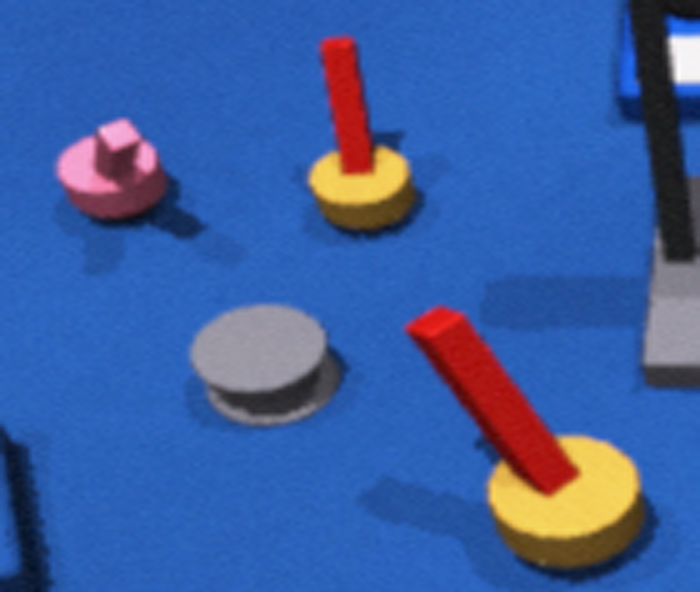

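View pics/c4.png

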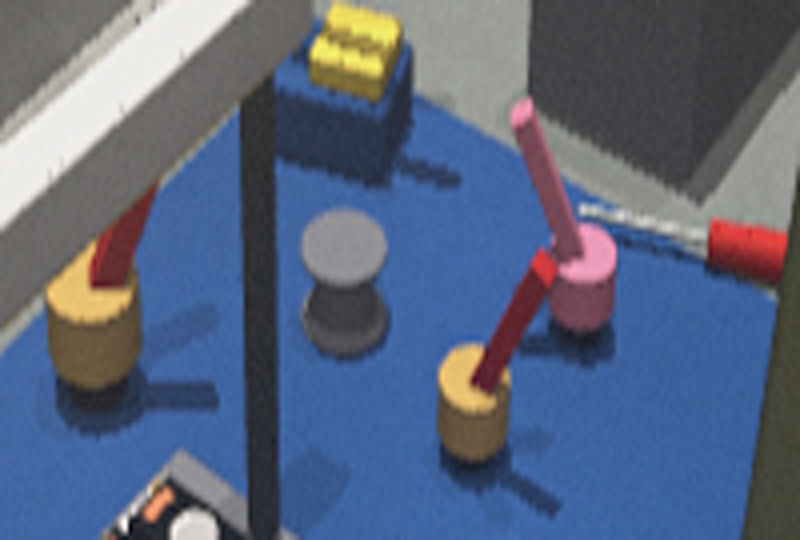

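```bash
cat > h.py <<'E'
import numpy as np,cv2
from scipy.optimize import least_squares
def proj(m,P):
    P=np.atleast_2d(P); K=np.array(m["intrinsics"]);V=np.array(m["view"])
    c=P@V[:3,:3].T+V[:3,3]; p=np.c_[c[:,0],-c[:,1],-c[:,2]]
    return np.c_[K[0,0]*p[:,0]/p[:,2]+K[0,2],K[1,1]*p[:,1]/p[:,2]+K[1,2]]
def projf(m,P):
    P=np.atleast_2d(P); K=np.array(m["intrinsics"]);V=np.array(m["view"])
    c=P@V[:3,:3].T+V[:3,3]; p=np.c_[c[:,0],-c[:,1],-c[:,2]]
    r=np.hypot(p[:,0],p[:,1]);th=np.arctan2(r,p[:,2])
    return np.c_[K[0,0]*th*p[:,0]/r+K[0,2],K[1,1]*th*p[:,1]/r+K[1,2]]
def T(p,L):
    c,s=np.cos(p[2]),np.sin(p[2]); L=np.atleast_2d(L)
    return np.c_[p[0]+c*L[:,0]-s*L[:,1],p[1]+s*L[:,0]+c*L[:,1],L[:,2]]
E
python3 - <<'E'
from h import *
from rig import bot
a=cv2.imread("pics/scene0.png").astype(int);b=cv2.imread("pics/side0.png").astype(int)
ms,md=bot.camera_model("scene"),bot.camera_model("side")
def marks(im,box,guess):
    x0,y0,x1,y1=box; m=(im.min(2)>150).astype(np.uint8); out=[]
    n,l,st,ce=cv2.connectedComponentsWithStats(m,connectivity=4)
    for g in guess:
        # local window centroid
        u,v=np.round(g).astype(int); w=m[v-6:v+7,u-8:u+9]; n,l,st,ce=cv2.connectedComponentsWithStats(w,connectivity=4)
        k=l[6,8]; out.append((ce[k]+[u-8,v-6]).tolist()+[int(st[k][4])])
    return np.array(out)
gs=[(275+u/4.7,215+v/4.1) for u,v in [(204,408),(298,406),(392,410),(488,411),(582,412)]]
gd=[(175+u/3.77,160+v/2.9) for u,v in [(390,316),(342,341),(291,375),(237,405),(182,438)]]
A=marks(a,(0,0,0,0),gs);B=marks(b,0,gd) if 0 else marks(b,(0,0,0,0),gd)
print(A.round(1).tolist(),B.round(1).tolist())
Y=(np.arange(5)-2)*0.048
def f(p):
    L=np.c_[np.full(5,p[3]*0),Y,np.full(5,0.061)]
    W=T(p,L); return np.r_[(proj(ms,W)-A[:,:2]).ravel(),(proj(md,W)-B[:,:2]).ravel()]
r=least_squares(f,[0.65,0,0,0]); print("marks centre",r.x,r.cost,f(r.x).round(1))
# bar: underside corners etc check
p=r.x
for sx in [0.0]:
    L=[(-.075,-.165,.03),(-.075,.165,.03),(.075,-.165,.03),(.075,.165,.03),(-.045,-.165,.332),(-.045,.165,.332),(-.009,.165,.29),(-.009,-.165,.29)]
    print(proj(ms,T(p,L)).round(1).tolist()); print(proj(md,T(p,L)).round(1).tolist())
def wf(q):
    L=[(0,0,.045),(-.0496,0,.125)]
    W=T(q,L); return np.r_[(proj(ms,W)-[[232.2,298.1],[227.8,261.9]]).ravel(),(proj(md,W)-[[348.5,243.2],[365.75,224.3]]).ravel()]
w=least_squares(wf,[.55,-.25,0]); print("weight",w.x,w.fun.round(1))
E
```

```text
[[317.6, 314.0, 104.0], [338.0, 313.5, 102.0], [358.1, 314.8, 106.0], [378.3, 315.0, 107.0], [398.6, 315.2, 107.0]] [[278.0, 268.5, 71.0], [265.2, 277.2, 75.0], [251.6, 288.6, 78.0], [237.6, 299.4, 85.0], [222.8, 310.8, 96.0]]
marks centre [ 0.62847153  0.0604594  -0.03468086  0.        ] 3.167365992791453 [ 0.3  0.7  0.   1.4  0.1  0.3  0.1  0.4  0.1  0.3  0.6  0.5  0.5  1.4
  0.6  0.1  0.4  0.1  0.4 -0.1]
[[292.0, 297.0], [423.2, 298.3], [287.8, 348.5], [429.6, 350.3], [282.1, 220.8], [441.9, 221.6], [441.1, 248.3], [282.3, 247.2]]
[[318.6, 276.4], [225.5, 353.3], [275.2, 254.0], [180.3, 322.5], [309.1, 169.3], [198.2, 236.7], [188.6, 247.3], [297.2, 180.5]]
weight [ 0.55688132 -0.25040884  0.08745633] [-0.1 -0.7 -0.1 -0.4 -0.7 -0.5 -0.1 -0.1]
```

Call:
step_arm(
  increments=[
    {"claw": 100,"translation": [0.8,0.48,0.7],"roll": 0.76},
    {"claw": 100,"translation": [0.8,0.48,0.7],"roll": 0.76},
    {"claw": 100,"translation": [0.8,0.48,0.7],"roll": 0.76},
    {"claw": 100,"translation": [0.8,0.48,0.7],"roll": 0.76},
    {"claw": 100,"translation": [0.8,0.48,0.7],"roll": 0.76},
    {"claw": 100,"translation": [0.8,0.48,0.7],"roll": 0.76},
    {"claw": 100,"translation": [0.8,0.48,0.7],"roll": 0.76},
    {"claw": 100,"translation": [0.8,0.48,0.7],"roll": 0.76},
  ],
)

```text
time: 0.95
eef_pos: [0.3256, -0.4149, 0.4063]
tcp_rot: [0.755, 0.656, -0.0, 0.0]
wrist_force: [0.2, 0.4, -0.3]
width: 1.0
```

Call:
step_arm(
  increments=[
    {"claw": 100,"translation": [0.7,0.5,0],"roll": 0.755},
    {"claw": 100,"translation": [0.7,0.5,0],"roll": 0.755},
    {"claw": 100,"translation": [0.7,0.5,0],"roll": 0.755},
    {"claw": 100,"translation": [0.7,0.5,0],"roll": 0.755},
    {"claw": 100,"translation": [0.7,0.5,0],"roll": 0.755},
    {"claw": 100,"translation": [0.7,0.5,0],"roll": 0.755},
    {"claw": 100,"translation": [0.7,0.5,0],"roll": 0.755},
    {"claw": 100,"translation": [0.7,0.5,0],"roll": 0.755},
  ],
)

```text
time: 1.75
eef_pos: [0.5008, -0.2897, 0.4059]
tcp_rot: [0.256, 0.967, -0.0, -0.0]
wrist_force: [0.3, 0.0, 0.1]
width: 0.996
```

Call:
step_arm(
  increments=[
    {"claw": 100,"translation": [0.87,-0.5,0],"roll": 0},
    {"claw": 100,"translation": [0.87,-0.5,0],"roll": 0},
    {"claw": 100,"translation": [0.87,-0.5,0],"roll": 0},
    {"claw": 100,"translation": [0.87,-0.5,0],"roll": 0},
    {"claw": 100,"translation": [0.87,-0.5,0],"roll": 0},
    {"claw": 100,"translation": [0.87,-0.5,0],"roll": 0},
  ],
)

```text
time: 2.35
eef_pos: [0.6657, -0.3844, 0.3688]
tcp_rot: [0.256, 0.967, -0.0, 0.002]
wrist_force: [0.9, -0.5, -2.4]
width: 0.999
```

```bash
python3 - <<'E'
from rig import bot
from scipy.spatial.transform import Rotation as R
s=bot.state(); print(s['joints'].round(3),s['eef_pos'].round(4)); print(R.from_quat(s['tcp_rot']).as_matrix().round(3))
E
```

```text
[-5.720e-01  9.250e-01  2.440e-01  1.000e-03  1.968e+00 -1.624e+00] [ 0.6657 -0.3844  0.3688]
[[-0.869  0.496  0.004]
 [ 0.496  0.869 -0.002]
 [-0.004  0.001 -1.   ]]
```

Call:
step_arm(
  increments=[
    {"claw": 100,"translation": [0.87,-0.5,0.5],"roll": 0},
    {"claw": 100,"translation": [0.87,-0.5,0.5],"roll": 0},
    {"claw": 100,"translation": [0.87,-0.5,0.5],"roll": 0},
  ],
)

```text
time: 2.65
eef_pos: [0.6695, -0.3863, 0.3778]
tcp_rot: [0.256, 0.966, -0.005, 0.018]
wrist_force: [0.3, 0.4, 0.7]
width: 1.0
```

```bash
cat > st.py <<'E'
from rig import bot
import numpy as np
from scipy.spatial.transform import Rotation as R
s=bot.state(); M=R.from_quat(s['tcp_rot']).as_matrix()
print(round(s['time'],2),s['joints'].round(3),s['eef_pos'].round(4),'width',round(s['width'],3),'F',s['wrist_force'].round(2)); print('toolz',M[:,2].round(3),'tooly',M[:,1].round(3),'tilt deg',np.degrees(np.arccos(-M[2,2])).round(2),'az z',np.degrees(np.arctan2(M[1,2],M[0,2])).round(1),'az of y',np.degrees(np.arctan2(M[1,1],M[0,1])).round(1))
E
python3 st.py
```

```text
2.65 [-0.571  0.919  0.235  0.002  1.951 -1.623] [ 0.6695 -0.3863  0.3778] width 1.0 F [0.28 0.39 0.66]
toolz [ 0.033 -0.018 -0.999] tooly [0.495 0.869 0.   ] tilt deg 2.15 az z -29.3 az of y 60.3
```

Call:
step_arm(
  increments=[
    {"claw": 100,"translation": [1,-0.57,1],"roll": 0},
    {"claw": 100,"translation": [1,-0.57,1],"roll": 0},
  ],
)

```text
time: 2.85
eef_pos: [0.6667, -0.3843, 0.3993]
tcp_rot: [0.256, 0.966, -0.009, 0.034]
wrist_force: [-0.5, 0.7, 0.1]
width: 1.002
```

Call:
step_arm(
  increments=[
    {"claw": 100,"translation": [1,-0.57,1],"roll": 0},
    {"claw": 100,"translation": [1,-0.57,1],"roll": 0},
  ],
)

```text
time: 3.05
eef_pos: [0.6648, -0.3828, 0.4179]
tcp_rot: [0.256, 0.965, -0.013, 0.05]
wrist_force: [-0.2, 0.5, 0.2]
width: 1.003
```

```bash
python3 st.py
```

```text
3.05 [-0.572  0.867  0.235  0.006  1.937 -1.622] [ 0.6648 -0.3828  0.4179] width 1.003 F [-0.21  0.52  0.22]
toolz [ 0.089 -0.051 -0.995] tooly [ 0.495  0.869 -0.   ] tilt deg 5.88 az z -29.9 az of y 60.3
```

Call:
step_arm(
  increments=[
    {"claw": 100,"translation": [1,-0.58,0.4]},
    {"claw": 100,"translation": [1,-0.58,0.4]},
    {"claw": 100,"translation": [1,-0.58,0.4]},
    {"claw": 100,"translation": [1,-0.58,0.4]},
  ],
)

```text
invalid input at $.increments[0]: expected keys claw, translation, roll
```

Call:
step_arm(
  increments=[
    {"claw": 100,"translation": [1,-0.58,0.4]},
  ],
)

```text
invalid input at $.increments[0]: expected keys claw, translation, roll
```

Call:
step_arm(
  increments=[
    {"claw": 100,"translation": [1,-0.58,0.4]},
  ],
)

```text
invalid input at $.increments[0]: expected keys claw, translation, roll
```

```bash
python3 st.py
```

```text
3.05 [-0.572  0.867  0.235  0.006  1.937 -1.622] [ 0.6648 -0.3828  0.4179] width 1.003 F [-0.21  0.52  0.22]
toolz [ 0.089 -0.051 -0.995] tooly [ 0.495  0.869 -0.   ] tilt deg 5.88 az z -29.9 az of y 60.3
```

Call:
step_arm(
  increments=[
    {"claw": 100,"translation": [1,-0.58,0.4],"roll": 0},
    {"claw": 100,"translation": [1,-0.58,0.4],"roll": 0},
    {"claw": 100,"translation": [1,-0.58,0.4],"roll": 0},
    {"claw": 100,"translation": [1,-0.58,0.4],"roll": 0},
    {"claw": 100,"translation": [1,-0.58,0.4],"roll": 0},
  ],
)

```text
time: 3.55
eef_pos: [0.6841, -0.3945, 0.3912]
tcp_rot: [0.256, 0.965, -0.017, 0.063]
wrist_force: [-0.1, 0.3, -0.6]
width: 0.999
```

Call:
step_arm(
  increments=[
    {"claw": 100,"translation": [1,-0.58,0.6],"roll": 0},
  ],
)

```text
time: 3.65
eef_pos: [0.6893, -0.3976, 0.3925]
tcp_rot: [0.256, 0.964, -0.02, 0.076]
wrist_force: [1.0, -0.7, 0.2]
width: 1.002
```

Call:
step_arm(
  increments=[
    {"claw": 100,"translation": [1,-0.58,0.6],"roll": 0},
  ],
)

```text
time: 3.75
eef_pos: [0.6945, -0.4007, 0.3953]
tcp_rot: [0.255, 0.962, -0.024, 0.09]
wrist_force: [0.3, 0.3, 0.5]
width: 1.002
```

```bash
python3 st.py
```

```text
3.75 [-0.572  0.901  0.235  0.009  1.82  -1.621] [ 0.6945 -0.4007  0.3953] width 1.002 F [0.25 0.3  0.45]
toolz [ 0.16  -0.092 -0.983] tooly [ 0.496  0.869 -0.001] tilt deg 10.66 az z -29.9 az of y 60.3
```

Call:
step_arm(
  increments=[
    {"claw": 100,"translation": [1,-0.58,0.6],"roll": 0},
  ],
)

```text
time: 3.85
eef_pos: [0.7001, -0.4041, 0.3978]
tcp_rot: [0.255, 0.961, -0.028, 0.104]
wrist_force: [0.4, -0.5, 0.0]
width: 1.002
```

Call:
step_arm(
  increments=[
    {"claw": 100,"translation": [1,-0.58,0.6],"roll": 0},
  ],
)

```text
time: 3.95
eef_pos: [0.7059, -0.4075, 0.4]
tcp_rot: [0.254, 0.959, -0.032, 0.118]
wrist_force: [0.0, 0.3, -0.4]
width: 0.998
```

Call:
step_arm(
  increments=[
    {"claw": 100,"translation": [1,-0.58,0.6],"roll": 0},
  ],
)

```text
time: 4.05
eef_pos: [0.7117, -0.411, 0.4022]
tcp_rot: [0.254, 0.957, -0.036, 0.132]
wrist_force: [0.4, -0.2, 0.2]
width: 0.999
```

Call:
step_arm(
  increments=[
    {"claw": 100,"translation": [1,-0.58,0.6],"roll": 0},
  ],
)

```text
time: 4.15
eef_pos: [0.7177, -0.4144, 0.4043]
tcp_rot: [0.253, 0.955, -0.039, 0.146]
wrist_force: [0.7, -0.4, 0.2]
width: 1.0
```

Call:
step_arm(
  increments=[
    {"claw": 100,"translation": [1,-0.58,0.6],"roll": 0},
  ],
)

```text
time: 4.25
eef_pos: [0.7236, -0.418, 0.4065]
tcp_rot: [0.253, 0.953, -0.043, 0.16]
wrist_force: [-0.1, 0.3, -0.9]
width: 1.003
```

Call:
step_arm(
  increments=[
    {"claw": 100,"translation": [1,-0.58,0.6],"roll": 0},
  ],
)

```text
time: 4.35
eef_pos: [0.7295, -0.4215, 0.4087]
tcp_rot: [0.252, 0.951, -0.047, 0.174]
wrist_force: [0.2, -0.8, 0.3]
width: 1.001
```

```bash
python3 st.py
```

```text
4.35 [-0.572  0.899  0.236  0.018  1.645 -1.62 ] [ 0.7295 -0.4215  0.4087] width 1.001 F [ 0.18 -0.84  0.32]
toolz [ 0.308 -0.177 -0.935] tooly [ 0.496  0.868 -0.002] tilt deg 20.8 az z -30.0 az of y 60.3
```

Call:
step_arm(
  increments=[
    {"claw": 100,"translation": [1,-0.58,0.6],"roll": 0},
  ],
)

```text
time: 4.45
eef_pos: [0.7355, -0.425, 0.411]
tcp_rot: [0.251, 0.948, -0.051, 0.188]
wrist_force: [-0.1, 0.1, -1.2]
width: 1.0
```

Call:
step_arm(
  increments=[
    {"claw": 100,"translation": [1,-0.58,0.6],"roll": 0},
  ],
)

```text
time: 4.55
eef_pos: [0.7414, -0.4286, 0.4134]
tcp_rot: [0.251, 0.945, -0.055, 0.202]
wrist_force: [0.4, -0.3, -0.1]
width: 1.0
```

Call:
step_arm(
  increments=[
    {"claw": 100,"translation": [1,-0.58,0.6],"roll": 0},
  ],
)

```text
time: 4.65
eef_pos: [0.7474, -0.432, 0.4158]
tcp_rot: [0.25, 0.942, -0.058, 0.216]
wrist_force: [0.6, 0.3, -0.3]
width: 1.0
```

Call:
step_arm(
  increments=[
    {"claw": 100,"translation": [1,-0.58,0.6],"roll": 0},
  ],
)

```text
time: 4.75
eef_pos: [0.7533, -0.4355, 0.4183]
tcp_rot: [0.249, 0.939, -0.062, 0.23]
wrist_force: [0.7, 0.2, 0.9]
width: 1.001
```

```bash
python3 st.py
```

```text
4.75 [-0.573  0.902  0.236  0.023  1.524 -1.621] [ 0.7533 -0.4355  0.4183] width 1.001 F [0.68 0.25 0.95]
toolz [ 0.401 -0.231 -0.886] tooly [ 0.496  0.868 -0.002] tilt deg 27.57 az z -30.0 az of y 60.3
```

Call:
step_arm(
  increments=[
    {"claw": 100,"translation": [1,-0.58,0.6],"roll": 0},
  ],
)

```text
time: 4.85
eef_pos: [0.7592, -0.439, 0.4208]
tcp_rot: [0.248, 0.935, -0.066, 0.244]
wrist_force: [0.1, -0.2, -0.1]
width: 1.002
```

```bash
python3 st.py; python3 - <<'E'
from h import *
from rig import bot
ms,md=bot.camera_model("scene"),bot.camera_model("side")
def tri(a,b): return least_squares(lambda P:np.r_[proj(ms,P)[0]-a,proj(md,P)[0]-b],[.55,-.3,.1]).x.round(3)
print("pink top",tri((183.6,285.1),(360.8,197.5)),"spool",tri((213,339),(316,220)))
w=np.array([.5569,-.2504,.0875])
for s in (.055,.06):
  G=T(w,(-.005-.469*s,0,.041+.883*s))[0]; a=np.radians(28.5);z=np.array([np.sin(a)*np.cos(w[2]),np.sin(a)*np.sin(w[2]),-np.cos(a)])
  print(s,G.round(4),"tcp",(G+.019*z).round(4),"standoff",(G+.019*z-.12*z).round(4))
E
```

```text
4.85 [-0.573  0.903  0.236  0.024  1.493 -1.621] [ 0.7592 -0.439   0.4208] width 1.002 F [ 0.11 -0.24 -0.13]
toolz [ 0.423 -0.244 -0.872] tooly [ 0.496  0.868 -0.002] tilt deg 29.26 az z -30.0 az of y 60.3
pink top [ 0.583 -0.349  0.131] spool [ 0.685 -0.279  0.054]
0.055 [ 0.5262 -0.2531  0.0896] tcp [ 0.5353 -0.2523  0.0729] standoff [ 0.4782 -0.2573  0.1783]
0.06 [ 0.5239 -0.2533  0.094 ] tcp [ 0.5329 -0.2525  0.0773] standoff [ 0.4759 -0.2575  0.1827]
```

Call:
step_arm(
  increments=[
    {"claw": 70,"translation": [-0.956,0.68,-0.44],"roll": 0.389},
    {"claw": 70,"translation": [-0.956,0.68,-0.44],"roll": 0.389},
    {"claw": 70,"translation": [-0.956,0.68,-0.44],"roll": 0.389},
    {"claw": 70,"translation": [-0.956,0.68,-0.44],"roll": 0.389},
    {"claw": 70,"translation": [-0.956,0.68,-0.44],"roll": 0.389},
    {"claw": 70,"translation": [-0.956,0.68,-0.44],"roll": 0.389},
    {"claw": 70,"translation": [-0.956,0.68,-0.44],"roll": 0.389},
    {"claw": 70,"translation": [-0.956,0.68,-0.44],"roll": 0.389},
  ],
)

```text
time: 5.65
eef_pos: [0.5185, -0.2682, 0.3101]
tcp_rot: [-0.044, 0.966, 0.01, 0.253]
wrist_force: [1.2, -1.0, 1.0]
width: 0.701
```

```bash
python3 st.py
```

```text
5.65 [-0.684  0.122  1.625  0.404  1.048 -2.489] [ 0.5185 -0.2682  0.3101] width 0.701 F [ 1.24 -0.97  1.05]
toolz [ 0.488  0.041 -0.872] tooly [-0.091  0.996 -0.003] tilt deg 29.31 az z 4.9 az of y 95.2
```

```bash
cat > kin.py <<'E'
import numpy as np
from scipy.spatial.transform import Rotation as R
from scipy.optimize import least_squares
def fk(q,p):
    h,a1,L1,L2,off,d,c=p
    b=R.from_euler('z',q[0]); 
    e2=b*R.from_euler('y',q[1]); e3=b*R.from_euler('y',q[1]+q[2])
    P=b.apply([a1,0,h])+e2.apply([0,0,L1])+e3.apply([off,0,L2])
    o=e3*R.from_euler('ZYZ',[q[3],q[4],q[5]+c])
    return P+o.apply([0,0,d]),o
E
python3 - <<'E'
from kin import *
D=[([-1.409,.3005,1.5216,0,1.3207,-.0666],[.12468,-.53542,.23069],[.993465,.114134,0,-.0006]),
([-.572,.925,.244,.001,1.968,-1.624],[.6657,-.3844,.3688],[.256,.967,0,.002]),
([-.573,.903,.236,.024,1.493,-1.621],[.7592,-.439,.4208],[.248,.935,-.066,.244]),
([-.572,.867,.235,.006,1.937,-1.622],[.6648,-.3828,.4179],[.256,.965,-.013,.05]),
([-.684,.122,1.625,.404,1.048,-2.489],[.5185,-.2682,.3101],[-.044,.966,.010,.253])]
def f(p):
    r=[]
    for q,x,o in D:
        P,O=fk(q,p); r+=list((P-x)*10)+list((O.inv()*R.from_quat(o)).as_rotvec())
    return r
best=min((least_squares(f,[.3,0,.4,.4,0,.35,c]) for c in (0,1.57,-1.57,3.14)),key=lambda r:r.cost)
print(best.x.round(4),best.cost,np.abs(best.fun).max()); np.save('kp.npy',best.x)
p=best.x
lo=np.array([-3.03,-.79,.23,-1.04,0,-2.55]);hi=np.array([3.03,2.21,2.52,4.18,3.07,2.55])
def ik(x,o,q0): return least_squares(lambda q:np.r_[(fk(q,p)[0]-x)*5,(fk(q,p)[1].inv()*o).as_rotvec()],q0)
o0=R.from_quat(D[-1][2]); q=np.array(D[-1][0])
for x in [(.5353,-.2523,.0729),(.5353,-.2523,.3),(.505,-.255,.15),(.5353,-.2523,.14)]:
  for dy in (0,-5): 
    s=ik(np.array(x),R.from_euler('z',dy,degrees=True)*o0,q); print(x,dy,s.x.round(3),s.cost)
E
```

```text
[ 0.1908 -0.0536  0.468   0.4765  0.0025  0.291   1.5709] 0.3057944707151806 0.3745839870798656
(0.5353, -0.2523, 0.0729) 0 [-0.592  0.35   1.907  0.618  0.559 -2.73 ] 2.757606832498672e-31
(0.5353, -0.2523, 0.0729) -5 [-0.571  0.337  1.926  0.574  0.507 -2.6  ] 1.7672999259359651e-31
(0.5353, -0.2523, 0.3) 0 [-0.592  0.132  1.647  0.378  0.983 -2.405] 9.974489114485564e-21
(0.5353, -0.2523, 0.3) -5 [-0.571  0.117  1.664  0.332  0.945 -2.284] 2.0972718496412256e-31
(0.505, -0.255, 0.15) 0 [-0.635  0.206  1.9    0.522  0.705 -2.642] 4.5454444003984915e-23
(0.505, -0.255, 0.15) -5 [-0.613  0.191  1.919  0.478  0.657 -2.514] 3.6264297772686074e-23
(0.5353, -0.2523, 0.14) 0 [-0.592  0.262  1.854  0.511  0.678 -2.6  ] 5.734738691949093e-22
(0.5353, -0.2523, 0.14) -5 [-0.571  0.248  1.872  0.463  0.631 -2.468] 3.2701322084904272e-22
```

```bash
cat > kin.py <<'E'
import numpy as np
from scipy.spatial.transform import Rotation as R
from scipy.optimize import least_squares
S4,S6=1,1
def fk(q,p,s4=None,s6=None):
    s4=S4 if s4 is None else s4; s6=S6 if s6 is None else s6
    h,a1,L1,L2,off,d,c=p
    b=R.from_euler('z',q[0]); 
    e2=b*R.from_euler('y',q[1]); e3=b*R.from_euler('y',q[1]+q[2])
    P=b.apply([a1,0,h])+e2.apply([0,0,L1])+e3.apply([off,0,L2])
    o=e3*R.from_euler('ZYZ',[s4*q[3],q[4],s6*q[5]+c])
    return P+o.apply([0,0,d]),o
E
python3 - <<'E'
from kin import *
D=[([-1.409,.3005,1.5216,0,1.3207,-.0666],[.12468,-.53542,.23069],[.993465,.114134,0,-.0006]),
([-.572,.925,.244,.001,1.968,-1.624],[.6657,-.3844,.3688],[.256,.967,0,.002]),
([-.573,.903,.236,.024,1.493,-1.621],[.7592,-.439,.4208],[.248,.935,-.066,.244]),
([-.572,.867,.235,.006,1.937,-1.622],[.6648,-.3828,.4179],[.256,.965,-.013,.05]),
([-.684,.122,1.625,.404,1.048,-2.489],[.5185,-.2682,.3101],[-.044,.966,.010,.253])]
for s4 in (1,-1):
 for s6 in (1,-1):
  def f(p):
    r=[]
    for q,x,o in D:
        P,O=fk(q,p,s4,s6); r+=list((P-x)*10)+list((O.inv()*R.from_quat(o)).as_rotvec())
    return r
  best=min((least_squares(f,[.3,0,.4,.4,0,.35,c]) for c in (0,1.57,-1.57,3.14)),key=lambda r:r.cost)
  print(s4,s6,best.x.round(4),best.cost,np.abs(best.fun).max())
  if best.cost<1e-3:
    np.save('kp.npy',np.r_[best.x,s4,s6]);p=best.x
    def ik(x,o,q0): return least_squares(lambda q:np.r_[(fk(q,p,s4,s6)[0]-x)*5,(fk(q,p,s4,s6)[1].inv()*o).as_rotvec()],q0)
    o0=R.from_quat(D[-1][2]); q=np.array(D[-1][0])
    for x in [(.5353,-.2523,.0729),(.5353,-.2523,.3),(.505,-.255,.15),(.59,-.04,.14),(.59,.15,.14),(.5353,-.2523,.18)]:
      for dy in (0,-5): 
        s=ik(np.array(x),R.from_euler('z',dy,degrees=True)*o0,q); print(x,dy,s.x.round(3),s.cost)
E
```

```text
1 1 [ 0.1908 -0.0536  0.468   0.4765  0.0025  0.291   1.5709] 0.3057944707151806 0.3745839870798656
1 -1 [ 1.9080e-01 -5.3600e-02  4.6800e-01  4.7650e-01  2.5000e-03  2.9100e-01
  3.6284e+00] 4.4316818475093775 2.1911398434008613
-1 1 [0.383  0.2812 0.1935 0.2957 0.2427 0.0039 1.652 ] 1.8584647438514534 0.8942050531774115
-1 -1 [0.383  0.2812 0.1935 0.2957 0.2427 0.0039 3.7156] 5.665289754699913 2.2783969715919903
```

```bash
python3 - <<'E'
from kin import *
from rig import bot
s=bot.state(); print(s['joints'],s['eef_pos'],s['tcp_rot'],s['dq'])
p=[.19,-.0536,.468,.4765,.0025,.291,1.5708]
for q,x,o in [(s['joints'],s['eef_pos'],s['tcp_rot']),([-.573,.903,.236,.024,1.493,-1.621],[.7592,-.439,.4208],[.248,.935,-.066,.244])]:
    P,O=fk(q,p); print(P-x,(O.inv()*R.from_quat(o)).as_rotvec(), O.as_matrix().round(3), R.from_quat(o).as_matrix().round(3))
E
```

```text
[-0.68428857  0.12229728  1.62465297  0.40380266  1.04820945 -2.48906204] [ 0.51847914 -0.26816612  0.31008294] [-0.04446543  0.96644244  0.00982314  0.25281485] [-0.0490144  -0.91738434  1.42781144  0.12622745 -0.46117346 -0.28116339]
[-0.01065463 -0.0182418   0.00471123] [-1.07552856e-16 -4.85180472e-16 -3.67320510e-06] [[-0.868 -0.091  0.488]
 [-0.081  0.996  0.041]
 [-0.49  -0.003 -0.872]] [[-0.868 -0.091  0.488]
 [-0.081  0.996  0.041]
 [-0.49  -0.003 -0.872]]
[-0.00791371 -0.03745126  0.00220786] [-0.00025924 -0.00105504  0.00017728] [[-0.758  0.496  0.423]
 [ 0.432  0.868 -0.244]
 [-0.488 -0.003 -0.873]] [[-0.758  0.496  0.424]
 [ 0.432  0.868 -0.245]
 [-0.489 -0.002 -0.872]]
```

```bash
cat > kin.py <<'E'
import numpy as np
from scipy.spatial.transform import Rotation as R
from scipy.optimize import least_squares
def fk(q,p):
    h,a1,L1,L2,off,d,lat=p
    b=R.from_euler('z',q[0]); 
    e2=b*R.from_euler('y',q[1]); e3=b*R.from_euler('y',q[1]+q[2])
    o=e3*R.from_euler('ZYZ',[q[3],q[4],q[5]+np.pi/2])
    return b.apply([a1,lat,h])+e2.apply([0,0,L1])+e3.apply([off,0,L2])+o.apply([0,0,d]),o
def ik(x,o,q0,p): return least_squares(lambda q:np.r_[(fk(q,p)[0]-x)*5,(fk(q,p)[1].inv()*o).as_rotvec()],q0)
E
python3 - <<'E'
from kin import *
D=[([-1.4086,.3005,1.5216,0,1.3207,-.0666],[.12468,-.53542,.23069]),
([-.572,.925,.244,.001,1.968,-1.624],[.6657,-.3844,.3688]),
([-.573,.903,.236,.024,1.493,-1.621],[.7592,-.439,.4208]),
([-.572,.867,.235,.006,1.937,-1.622],[.6648,-.3828,.4179]),
([-.68429,.1223,1.62465,.4038,1.04821,-2.48906],[.51848,-.26817,.31008])]
b=least_squares(lambda p:np.ravel([fk(q,p)[0]-x for q,x in D]),[.3,0,.4,.4,0,.35,0]);p=b.x;np.save('kp.npy',p)
print(p.round(4),np.abs(b.fun).max())
o0=R.from_quat([-0.04446543,0.96644244,0.00982314,0.25281485]); q=np.array(D[-1][0])
for x in [(.5353,-.2523,.0729),(.5353,-.2523,.3),(.505,-.255,.15),(.59,-.04,.14),(.59,.15,.14),(.5353,-.2523,.18)]:
  for dy in (0,-5): 
    s=ik(np.array(x),R.from_euler('z',dy,degrees=True)*o0,q,p); print(x,dy,s.x.round(3),s.cost)
E
```

```text
[ 2.210e-01 -2.000e-04  4.243e-01  4.477e-01  4.080e-02  2.447e-01
  3.670e-02] 0.00036125918104140675
(0.5353, -0.2523, 0.0729) 0 [-0.638  0.427  1.848  0.649  0.566 -2.803] 4.7859794050932615e-31
(0.5353, -0.2523, 0.0729) -5 [-0.621  0.417  1.864  0.615  0.514 -2.685] 2.4781389494270945e-30
(0.5353, -0.2523, 0.3) 0 [-0.638  0.141  1.627  0.392  1.011 -2.449] 8.153192582793701e-25
(0.5353, -0.2523, 0.3) -5 [-0.621  0.128  1.642  0.351  0.972 -2.336] 2.675257853049564e-19
(0.505, -0.255, 0.15) 0 [-0.681  0.253  1.867  0.545  0.714 -2.705] 4.659282298975686e-22
(0.505, -0.255, 0.15) -5 [-0.664  0.24   1.883  0.509  0.666 -2.587] 1.8684514436692788e-22
(0.59, -0.04, 0.14) 0 [-0.184  0.279  1.861  0.264  0.521 -2.044] 4.149909772809645e-29
(0.59, -0.04, 0.14) -5 [-0.162  0.276  1.864  0.163  0.501 -1.861] 7.922845481346105e-27
(0.59, 0.15, 0.14) 0 [ 0.214  0.314  1.813 -0.13   0.51  -1.352] 2.9383710036092235e-31
(0.59, 0.15, 0.14) -5 [ 0.235  0.32   1.806 -0.23   0.528 -1.17 ] 7.104966409804098e-22
(0.5353, -0.2523, 0.18) 0 [-0.638  0.26   1.777  0.485  0.767 -2.596] 6.783472334778109e-26
(0.5353, -0.2523, 0.18) -5 [-0.621  0.248  1.793  0.444  0.722 -2.476] 5.301657279748512e-26
```

```bash
python3 - <<'E'
from kin import *
from h import T
p=np.load('kp.npy'); o0=R.from_quat([-0.04446543,0.96644244,0.00982314,0.25281485]); q=np.array([-.63,.4,1.85,.6,.55,-2.7])
w=np.array([.5569,-.2504,.0875])
for s in (.06,.07,.075):
 G=T(w,(-.005-.469*s,0,.041+.883*s))[0]
 for yaw in (5,0,-5,-8,-11):
  for dt in (0,-3):
   ax=o0.apply([0,1,0]); o=R.from_euler('z',yaw-4.9,degrees=True)*R.from_rotvec(ax*np.radians(-dt))*o0
   z=o.apply([0,0,1]); x=G+.019*z
   r=ik(x,o,q,p); print(s,yaw,np.degrees(np.arccos(-z[2])).round(1),x.round(4),r.x.round(3))
E
```

```text
0.06 5 29.3 [ 0.5332 -0.2525  0.0774] [-0.641  0.416  1.85   0.642  0.574 -2.799]
0.06 5 26.3 [ 0.5323 -0.2526  0.0769] [-0.627  0.421  1.825  0.534  0.605 -2.69 ]
0.06 0 29.3 [ 0.5332 -0.2533  0.0774] [-0.625  0.407  1.865  0.609  0.524 -2.683]
0.06 0 26.3 [ 0.5323 -0.2533  0.0769] [-0.613  0.413  1.838  0.497  0.562 -2.57 ]
0.06 -5 29.3 [ 0.5332 -0.2541  0.0774] [-0.609  0.398  1.878  0.56   0.476 -2.55 ]
0.06 -5 26.3 [ 0.5323 -0.254   0.0769] [-0.598  0.405  1.85   0.447  0.523 -2.437]
0.06 -8 29.3 [ 0.5331 -0.2546  0.0774] [-0.598  0.394  1.884  0.52   0.45  -2.46 ]
0.06 -8 26.3 [ 0.5322 -0.2545  0.0769] [-0.588  0.402  1.855  0.41   0.501 -2.349]
0.06 -11 29.3 [ 0.533  -0.2551  0.0774] [-0.587  0.391  1.889  0.473  0.425 -2.362]
0.06 -11 26.3 [ 0.5322 -0.2549  0.0769] [-0.578  0.398  1.86   0.368  0.481 -2.256]
0.07 5 29.3 [ 0.5285 -0.2529  0.0862] [-0.647  0.394  1.857  0.63   0.59  -2.789]
0.07 5 26.3 [ 0.5276 -0.253   0.0858] [-0.633  0.399  1.831  0.525  0.621 -2.684]
0.07 0 29.3 [ 0.5285 -0.2537  0.0862] [-0.632  0.384  1.872  0.597  0.54  -2.673]
0.07 0 26.3 [ 0.5276 -0.25
[... 693 characters left out ...]
 1.834  0.521  0.629 -2.681]
0.075 0 29.3 [ 0.5262 -0.2539  0.0907] [-0.635  0.373  1.875  0.59   0.548 -2.668]
0.075 0 26.3 [ 0.5253 -0.2539  0.0902] [-0.622  0.379  1.848  0.484  0.587 -2.561]
0.075 -5 29.3 [ 0.5261 -0.2547  0.0907] [-0.618  0.364  1.888  0.541  0.501 -2.535]
0.075 -5 26.3 [ 0.5253 -0.2547  0.0902] [-0.607  0.372  1.859  0.435  0.547 -2.429]
0.075 -8 29.3 [ 0.5261 -0.2552  0.0907] [-0.607  0.36   1.894  0.503  0.475 -2.447]
0.075 -8 26.3 [ 0.5252 -0.2551  0.0902] [-0.597  0.368  1.865  0.399  0.526 -2.343]
0.075 -11 29.3 [ 0.526  -0.2557  0.0907] [-0.596  0.356  1.899  0.457  0.451 -2.351]
0.075 -11 26.3 [ 0.5251 -0.2555  0.0902] [-0.587  0.364  1.87   0.358  0.506 -2.252]
```

Call:
step_arm(
  increments=[
    {"claw": 70,"translation": [-0.08,0.04,-0.48],"roll": -0.133},
    {"claw": 70,"translation": [-0.08,0.04,-0.48],"roll": -0.133},
    {"claw": 70,"translation": [-0.08,0.04,-0.48],"roll": -0.133},
    {"claw": 70,"translation": [-0.08,0.04,-0.48],"roll": -0.133},
    {"claw": 70,"translation": [-0.08,0.04,-0.48],"roll": -0.133},
  ],
)

```text
time: 6.15
eef_pos: [0.4991, -0.2587, 0.1915]
tcp_rot: [0.056, 0.966, -0.017, 0.253]
wrist_force: [0.6, -0.0, 1.0]
width: 0.697
```

```bash
python3 st.py; python3 - <<'E'
from h import *
from rig import bot
m=bot.camera_model("wrist"); im=bot.capture("wrist")[:,:,::-1].copy(); cv2.imwrite("pics/w1raw.png",im)
w=[.5569,-.2504,.0875]
L=[(0,0,.045),(-.005,0,.041),(-.0496,0,.125)]+[(.025*np.cos(t),.025*np.sin(t),.045) for t in np.linspace(0,6.28,24)]
for u,v in projf(m,T(w,L)): cv2.circle(im,(int(u),int(v)),2,(0,255,0),-1)
cv2.imwrite("pics/w1.png",im); np.savez("w1cam.npz",K=m["intrinsics"],V=m["view"])
s=bot.capture("side"); cv2.imwrite("pics/s1.png",s[:,:,::-1])
E
```

```text
6.15 [-0.651  0.159  1.872  0.394  0.696 -2.357] [ 0.4991 -0.2587  0.1915] width 0.697 F [ 0.61 -0.05  0.99]
toolz [ 0.487 -0.062 -0.871] tooly [ 0.118  0.993 -0.004] tilt deg 29.41 az z -7.2 az of y 83.2
```

View pics/w1.png

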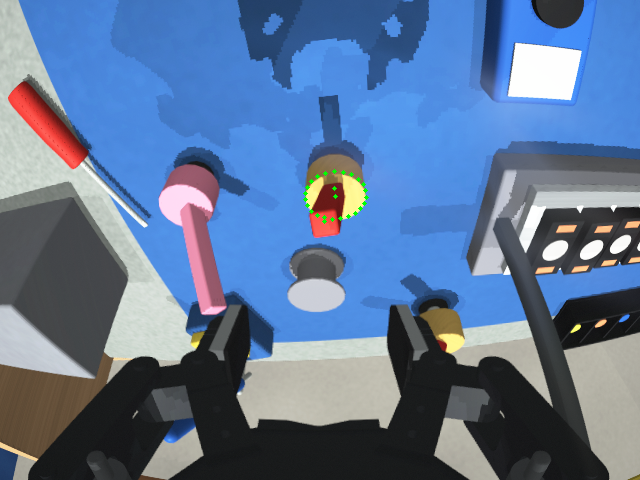

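```bash
python3 - <<'E'
from h import *
m=np.load("w1cam.npz"); m={"intrinsics":m["K"],"view":m["V"]}
im=cv2.imread("pics/w1raw.png")[140:260,270:410]; im=cv2.resize(im,None,fx=5,fy=5,interpolation=2)
def bar(w):
    d=np.array([-.469,0,.883]);e=np.array([.883,0,.469]);o=np.array([-.005,0,.041]);L=[]
    for s in (.006,.095):
        for a,b in ((1,1),(1,-1),(-1,-1),(-1,1)): L.append(o+s*d+.008*a*e+np.array([0,.008*b,0]))
    return T(w,L)
for w,c in (([.5569,-.2504,.0875],(0,255,0)),):
    pts=(projf(m,bar(w))-[270,140])*5
    for q in (pts[:4],pts[4:]): cv2.polylines(im,[q.astype(int).reshape(-1,1,2)],True,c)
    for i in range(4): cv2.line(im,tuple(pts[i].astype(int)),tuple(pts[i+4].astype(int)),c)
    for z in (.015,.045):
        C=(projf(m,T(w,[(.025*np.cos(t),.025*np.sin(t),z) for t in np.linspace(0,6.28,40)]))-[270,140])*5
        cv2.polylines(im,[C.astype(int).reshape(-1,1,2)],True,(255,0,255))
cv2.imwrite("pics/w1c.png",im)
E
```

```text
(no output)
```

View pics/w1c.png

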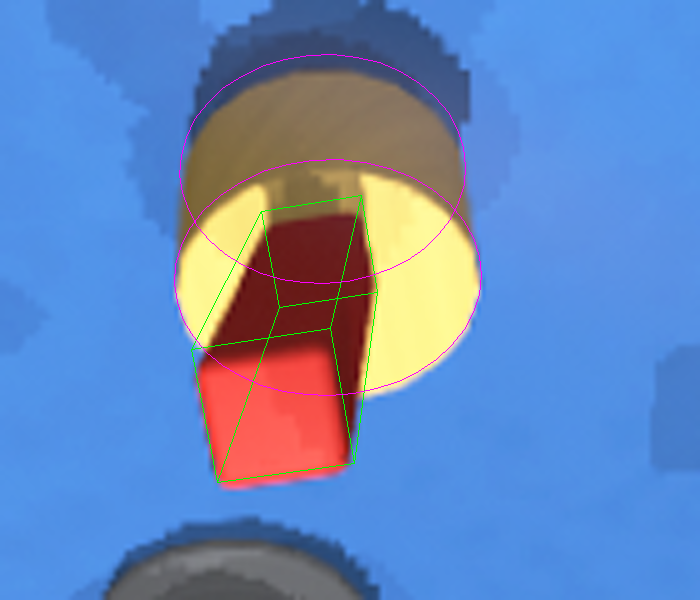

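Call:
step_arm(
  increments=[
    {"claw": 70,"translation": [0.08,0.015,-0.25],"roll": 0},
    {"claw": 70,"translation": [0.126,0.015,-0.422],"roll": 0},
    {"claw": 70,"translation": [0.126,0.015,-0.422],"roll": 0},
    {"claw": 70,"translation": [0.126,0.015,-0.422],"roll": 0},
    {"claw": 70,"translation": [0.126,0.015,-0.422],"roll": 0},
  ],
)

```text
time: 6.75
eef_pos: [0.5317, -0.256, 0.0894]
tcp_rot: [0.056, 0.965, -0.018, 0.255]
wrist_force: [0.5, -0.5, 1.5]
width: 0.702
```

```bash
python3 st.py; python3 - <<'E'
from h import *
from rig import bot
im=bot.capture("wrist")[:,:,::-1].copy(); cv2.imwrite("pics/w2.png",im)
E
```

```text
6.75 [-0.605  0.372  1.882  0.52   0.474 -2.476] [ 0.5317 -0.256   0.0894] width 0.702 F [ 0.48 -0.47  1.54]
toolz [ 0.491 -0.064 -0.869] tooly [ 0.118  0.993 -0.007] tilt deg 29.66 az z -7.4 az of y 83.2
```

View pics/w2.png

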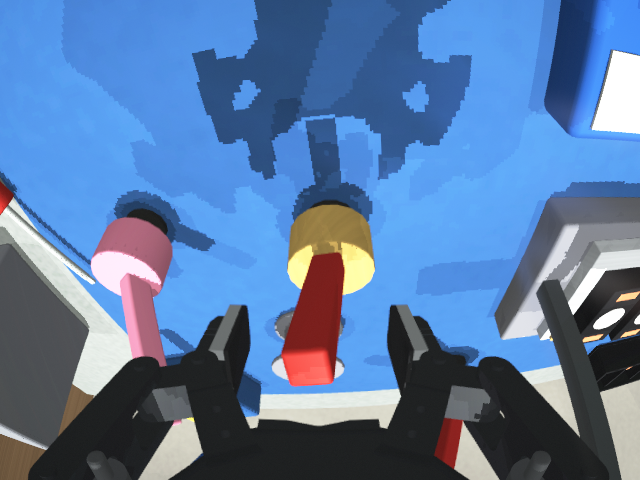

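Call:
step_arm(
  grip_force=40,
  increments=[
    {"claw": 30,"translation": [0,0,0],"roll": 0},
    {"claw": 0,"translation": [0,0,0],"roll": 0},
    {"claw": 0,"translation": [0,0,0],"roll": 0},
    {"claw": 0,"translation": [0,0,0],"roll": 0},
    {"claw": 0,"translation": [0,0,0],"roll": 0},
    {"claw": 0,"translation": [0,0,0],"roll": 0},
    {"claw": 0,"translation": [0,0,0],"roll": 0},
  ],
)

```text
time: 7.5
eef_pos: [0.5318, -0.2561, 0.0897]
tcp_rot: [0.056, 0.965, -0.019, 0.256]
wrist_force: [0.6, -0.1, 1.4]
width: 0.182
```

```bash
python3 st.py; python3 - <<'E'
from h import *
from rig import bot
im=bot.capture("wrist")[:,:,::-1].copy(); cv2.imwrite("pics/w3.png",im)
E
```

```text
7.5 [-0.605  0.371  1.883  0.52   0.473 -2.476] [ 0.5318 -0.2561  0.0897] width 0.182 F [ 0.62 -0.11  1.42]
toolz [ 0.491 -0.064 -0.869] tooly [ 0.118  0.993 -0.007] tilt deg 29.7 az z -7.5 az of y 83.2
```

View pics/w3.png

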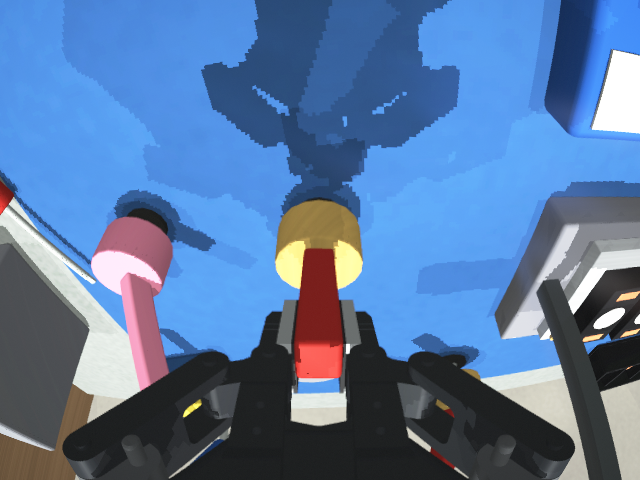

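Call:
step_arm(
  grip_force=80,
  increments=[
    {"claw": 0,"translation": [0,0,0.0],"roll": 0},
    {"claw": 0,"translation": [0,0,0.1],"roll": 0},
    {"claw": 0,"translation": [0,0,0.22],"roll": 0},
    {"claw": 0,"translation": [0,0,0.34],"roll": 0},
    {"claw": 0,"translation": [0,0,0.34],"roll": 0},
    {"claw": 0,"translation": [0,0,0.34],"roll": 0},
  ],
)

```text
time: 8.15
eef_pos: [0.5312, -0.2558, 0.1736]
tcp_rot: [0.056, 0.965, -0.018, 0.255]
wrist_force: [-0.2, 0.0, -4.5]
width: 0.174
```

```bash
python3 st.py; python3 - <<'E'
from h import *
from rig import bot
f=[]
for n in ("side","scene","wrist"):
    im=bot.capture(n)[:,:,::-1].copy(); cv2.imwrite(f"pics/{n}4.png",im); f.append(bot.state()['wrist_force'])
print(np.round(f,2), bot.state()['eef_pos'])
cv2.imwrite("pics/c5.png",np.hstack([cv2.resize(cv2.imread("pics/side4.png")[150:270,290:410],(480,480)),cv2.resize(cv2.imread("pics/scene4.png")[180:330,180:280],(320,480))]))
E
```

```text
8.15 [-0.606  0.237  1.825  0.385  0.648 -2.318] [ 0.5312 -0.2558  0.1736] width 0.174 F [-0.17  0.01 -4.52]
toolz [ 0.49  -0.064 -0.869] tooly [ 0.118  0.993 -0.006] tilt deg 29.62 az z -7.4 az of y 83.2
[[-0.18  0.86 -4.75]
 [-0.69  0.24 -4.46]
 [ 0.14  0.02 -4.85]] [ 0.53107298 -0.25567937  0.17255589]
```

View pics/c5.png

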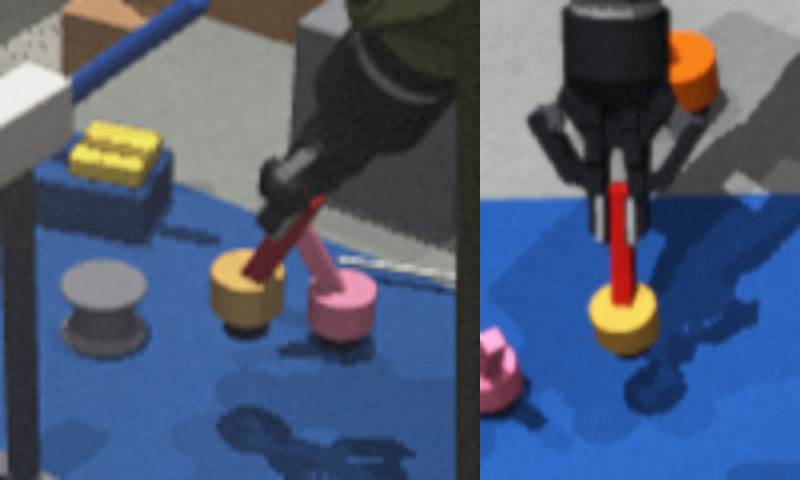

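View pics/wrist4.png

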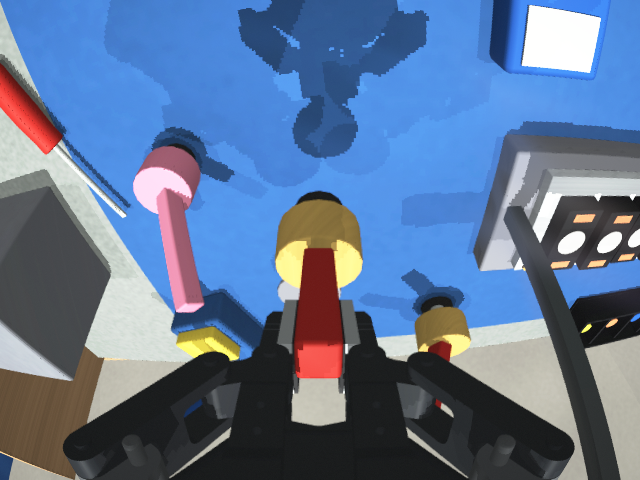

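```bash
python3 - <<'E'
from h import *
from rig import bot
s=bot.state(); print(s['eef_pos'])
e=s['eef_pos']; yaw=np.radians(-7.4)
W=np.array([e[0]+.030*np.cos(yaw),e[1]+.030*np.sin(yaw),e[2]-.0929]); print(W)
def pts(W,yaw):
    out=[]
    d=np.array([-.469,0,.883]);x=np.array([.883,0,.469]);o=np.array([-.005,0,.044])
    bar=[o+q*d+.008*a*x+np.array([0,.008*b,0]) for q in (.006,.095) for a,b in ((1,1),(1,-1),(-1,-1),(-1,1))]
    out.append((bar[:4],(0,255,0)));out.append((bar[4:],(0,255,0)))
    for i in range(4): out.append(([bar[i],bar[i+4]],(0,255,0)))
    for z,r,c in ((.018,.025,(255,0,255)),(.048,.025,(255,0,255)),(0,.016,(0,255,255))):
        out.append(([(r*np.cos(t),r*np.sin(t),z) for t in np.linspace(0,6.28,40)],c))
    return [(T([W[0],W[1],yaw],np.array(L))+[0,0,W[2]],c) for L,c in out]
def draw(n,box,f,pf):
    m=bot.camera_model(n); im=cv2.imread(f"pics/{n}4.png"); x0,y0,x1,y1=box
    im=cv2.resize(im[y0:y1,x0:x1],None,fx=f,fy=f,interpolation=2)
    for P,c in pts(W,yaw): cv2.polylines(im,[(((pf(m,P)-[x0,y0])+.5)*f).astype(int).reshape(-1,1,2)],len(P)>2,c)
    return im
a=draw("side",(330,195,390,255),6,proj);b=draw("scene",(200,225,240,300),5,proj);c=draw("wrist",(250,170,390,390),2.5,projf)
H=580
cv=np.zeros((H,a.shape[1]+c.shape[1]+10,3),np.uint8); cv[:a.shape[0],:a.shape[1]]=a; cv[:c.shape[0],a.shape[1]+10:]=c[:H]; b=cv2.resize(b,(112,210)); cv[365:575,:112]=b
cv2.imwrite("pics/ov4.png",cv)
E
```

```text
[ 0.53107298 -0.25567937  0.17255589]
[ 0.56082311 -0.25954324  0.07965589]
```

View pics/ov4.png

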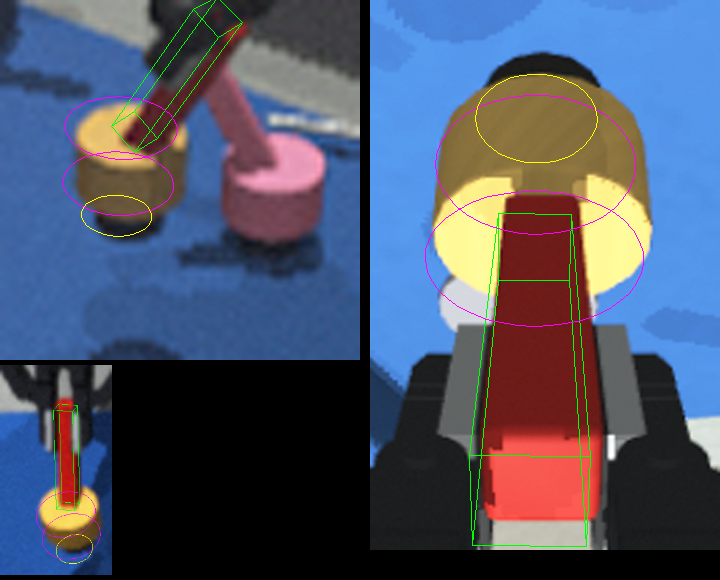

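```bash
cat > wfit.py <<'E'
from h import *
from scipy.spatial.transform import Rotation as R
d=np.array([-.469,0,.883]);x_=np.array([.883,0,.469]);o_=np.array([-.005,0,.044])
def bp(s,a,b): return o_+s*d+.008*a*x_+np.array([0,.008*b,0])
t=np.linspace(0,2*np.pi,72)
def ring(r,z): return np.c_[r*np.cos(t),r*np.sin(t),0*t+z]
def X(q,L): return R.from_euler('ZY',[q[3],q[4]]).apply(np.atleast_2d(L))+q[:3]
E
python3 - <<'E'
from wfit import *
from rig import bot
mw,md=bot.camera_model("wrist"),bot.camera_model("side")
w=lambda X_,Y_:((X_-370)/2.5+250-.5,Y_/2.5+170-.5)
end=np.array([w(487,438),w(602,433),w(600,518),w(490,520)]); base=np.array([w(505,197),w(580,197)])
# which model corner is where
q0=np.array([.5608,-.2595,.0797,np.radians(-7.4),0])
E=np.array([bp(.095,a,b) for a,b in ((1,1),(1,-1),(-1,-1),(-1,1))]); print(((projf(mw,X(q0,E))-[250,170])*2.5+[370,0]).round())
def order(P,ref):  # match by nearest after mean removal
    a=P-P.mean(0);b=ref-ref.mean(0); return [np.argmin(((b-u)**2).sum(1)) for u in a]
od=order(projf(mw,X(q0,E)),end); print(od)
B=np.array([bp(.0088,-1,1),bp(.0088,-1,-1)]); pb=projf(mw,X(q0,B)); ob=[0,1] if pb[0,0]<pb[1,0] else [1,0]
def f(q):
    r=list((projf(mw,X(q,E))-end[od]).ravel())+list((projf(mw,X(q,B))-base[ob]).ravel())
    D=projf(mw,X(q,ring(.025,.048))); r+=[D[:,0].min()-w(433,0)[0],D[:,0].max()-w(652,0)[0],D[:,1].max()-w(0,298)[1]]
    D=projf(mw,X(q,ring(.025,.018))); r+=[D[:,1].min()-w(0,75)[1]]
    sd=lambda u,v:(u/6+330-.5,v/6+195-.5)
    D=proj(md,X(q,ring(.025,.048))); r+=list(2*np.array([D[:,0].min()-sd(76,0)[0],D[:,0].max()-sd(187,0)[0],D[:,1].min()-sd(0,103)[1]]))
    D=proj(md,X(q,ring(.016,0.0))); r+=[2*(D[:,1].max()-sd(0,243)[1])]
    return r
s=least_squares(f,q0); print(s.x.round(4),np.degrees(s.x[3:]).round(2),s.fun.round(1)); e=bot.state()['eef_pos']; print("foot-TCP",(s.x[:3]-e).round(4))
E
```

```text
[[585. 546.]
 [472. 544.]
 [468. 454.]
 [590. 456.]]
[np.int64(2), np.int64(3), np.int64(0), np.int64(1)]
[ 0.5565 -0.2575  0.0756 -0.1391  0.0243] [-7.97  1.39] [-0.   2.3 -1.5  1.  -0.9 -2.4  1.7  0.2 -0.1 -0.4  0.2 -0.9 -0.4 -0.5
  2.  -1.3 -2.6 -2.1  2.1  1.8]
foot-TCP [ 0.0254 -0.0018 -0.0969]
```

Call:
step_arm(
  increments=[
    {"claw": 0,"translation": [-0.2,0.2,0],"roll": 0.02},
    {"claw": 0,"translation": [-0.228,0.4,0],"roll": 0.06},
    {"claw": 0,"translation": [-0.228,0.6,0],"roll": 0.06},
    {"claw": 0,"translation": [-0.228,0.76,0],"roll": 0.06},
    {"claw": 0,"translation": [-0.228,0.88,-0.03],"roll": 0.06},
    {"claw": 0,"translation": [-0.228,0.88,-0.03],"roll": 0.06},
    {"claw": 0,"translation": [-0.228,0.88,-0.03],"roll": 0.06},
  ],
)

```text
time: 9.0
eef_pos: [0.4737, -0.0348, 0.1641]
tcp_rot: [0.01, 0.967, -0.005, 0.254]
wrist_force: [0.3, -0.3, -5.4]
width: 0.173
```

```bash
python3 st.py; python3 - <<'E'
from h import *
from rig import bot
print([bot.state()['wrist_force'].round(2).tolist() for i in range(2)])
for n in ("wrist","scene","side"):
    im=bot.capture(n)[:,:,::-1].copy(); cv2.imwrite(f"pics/{n}5.png",im); print(bot.state()['wrist_force'].round(2),bot.state()['eef_pos'].round(4))
E
```

```text
9.0 [-0.191 -0.018  2.137  0.158  0.521 -1.859] [ 0.4737 -0.0348  0.1641] width 0.173 F [ 0.33 -0.3  -5.42]
toolz [ 0.491 -0.015 -0.871] tooly [ 0.021  1.    -0.005] tilt deg 29.42 az z -1.8 az of y 88.8
[[0.33, -0.3, -5.42], [0.33, -0.3, -5.42]]
[-0.12 -1.55 -3.59] [ 0.4739 -0.0357  0.1644]
[-1.15  0.14 -4.5 ] [ 0.474  -0.0363  0.1646]
[ 0.23  0.06 -4.2 ] [ 0.4741 -0.0366  0.1648]
```

View pics/wrist5.png

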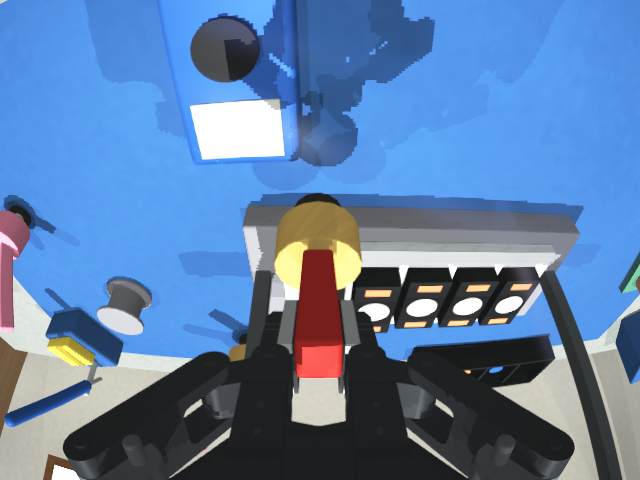

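View pics/side5.png

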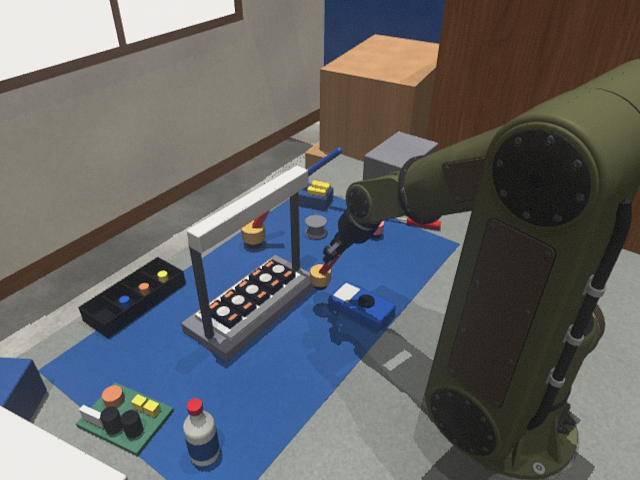

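```bash
python3 - <<'E'
from h import *
from rig import bot
m=bot.camera_model("wrist")
im=cv2.imread("pics/wrist5.png"); g=(im.min(2)>150).astype(np.uint8)
n,l,st,ce=cv2.connectedComponentsWithStats(g,connectivity=4)
Y=(np.arange(5)-2)*.048; st_=[.6285,.0605,-.0347]
P=projf(m,T(st_,np.c_[0*Y,Y,0*Y+.061])); print(P.round(1))
for u,v in P[1:]:
    k=[i for i in range(1,n) if np.hypot(*(ce[i]-[u,v]))<15 and 60<st[i][4]<900]; print([(ce[i].round(1).tolist(),int(st[i][4])) for i in k])
# fit planar shift
E
```

```text
[[322.9 305.6]
 [374.4 305.6]
 [423.7 304.8]
 [469.5 303.5]
 [510.9 301.8]]
[([378.0, 293.1], 111), ([375.5, 310.8], 369)]
[([421.5, 307.4], 424)]
[([467.2, 306.1], 374)]
[([508.5, 304.5], 334)]
```

Call:
step_arm(
  increments=[
    {"claw": 0,"translation": [0.15,0,-0.008],"roll": 0},
    {"claw": 0,"translation": [0.3,0,-0.008],"roll": 0},
    {"claw": 0,"translation": [0.404,0.002,-0.008],"roll": 0},
    {"claw": 0,"translation": [0.404,0.002,-0.008],"roll": 0},
    {"claw": 0,"translation": [0.404,0.002,-0.008],"roll": 0},
  ],
)

```text
time: 9.65
eef_pos: [0.5748, -0.0371, 0.1618]
tcp_rot: [0.012, 0.967, -0.006, 0.254]
wrist_force: [-0.0, 0.1, -4.9]
width: 0.174
```

```bash
python3 st.py; python3 - <<'E'
from h import *
from rig import bot
for n in ("side","scene","wrist"):
    im=bot.capture(n)[:,:,::-1].copy(); cv2.imwrite(f"pics/{n}6.png",im); print(bot.state()['wrist_force'].round(2),bot.state()['eef_pos'].round(4))
a=cv2.imread("pics/side6.png")[120:320,220:420];b=cv2.imread("pics/scene6.png")[190:350,270:370]
cv2.imwrite("pics/c6.png",np.hstack([cv2.resize(a,(480,480),interpolation=2),cv2.resize(b,(300,480),interpolation=2)]))
E
```

```text
9.65 [-0.152  0.21   1.889  0.112  0.535 -1.78 ] [ 0.5748 -0.0371  0.1618] width 0.174 F [-0.04  0.07 -4.87]
toolz [ 0.49  -0.018 -0.871] tooly [ 0.027  1.    -0.005] tilt deg 29.39 az z -2.0 az of y 88.5
[ 0.41 -0.02 -3.47] [ 0.5744 -0.037   0.1621]
[-0.24  0.4  -4.78] [ 0.5744 -0.0368  0.1624]
[-0.16 -0.19 -4.03] [ 0.5744 -0.0367  0.1626]
```

View pics/c6.png

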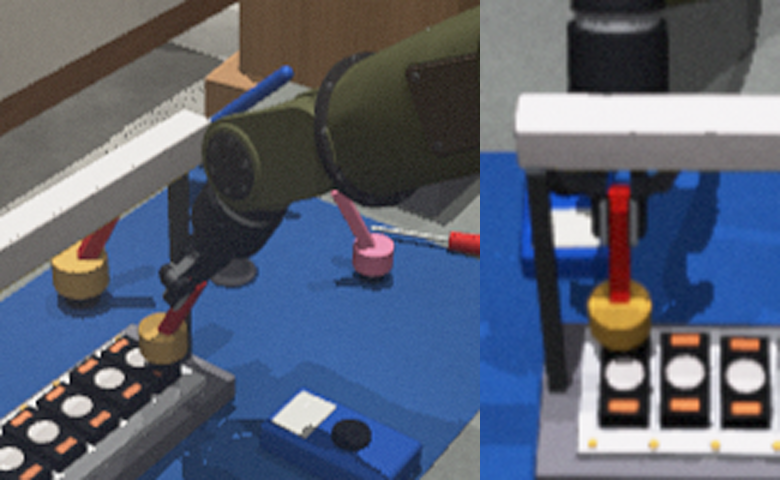

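View pics/wrist6.png

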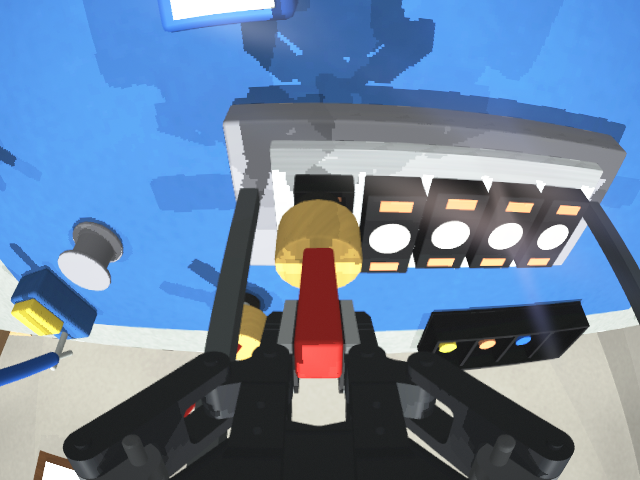

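```bash
python3 - <<'E'
from wfit import *
from rig import bot
ms,md,mw=[bot.camera_model(n) for n in("scene","side","wrist")]
a=cv2.imread("pics/scene6.png");b=cv2.imread("pics/side6.png")
# brass masks
def brass(im,box):
    x0,y0,x1,y1=box; h=cv2.cvtColor(im,cv2.COLOR_BGR2HSV)[y0:y1,x0:x1]; m=((h[...,0]>12)&(h[...,0]<30)&(h[...,1]>110)&(h[...,2]>60)).astype(np.uint8)
    n,l,st,ce=cv2.connectedComponentsWithStats(m); k=1+np.argmax(st[1:,4]); return st[k,:4]+[x0,y0,0,0],st[k,4]
A,B=brass(a,(295,270,340,320)),brass(b,(265,235,310,285)); print(A,B)
e=np.array([.5744,-.0368,.1625])
def ext(m,q):
    D=np.r_[proj(m,X(q,ring(.025,.018))),proj(m,X(q,ring(.025,.048)))]; return np.r_[D.min(0),D.max(0)]
obs=lambda s:np.array([s[0]-.0,s[1],s[0]+s[2]-1,s[1]+s[3]-1],float)+[-.5,-.5,.5,.5]
def f(p):
    q=np.r_[p,np.radians(-2),0]; return np.r_[ext(ms,q)-obs(A[0]),ext(md,q)-obs(B[0])]
s=least_squares(f,[e[0]+.025,e[1],e[2]-.093]); print(s.x.round(4),s.fun.round(1),"foot-TCP",(s.x-e).round(4))
E
```

```text
(array([306, 284,  21,  23]), np.int32(347)) (array([278, 251,  15,  20]), np.int32(143))
[ 0.5997 -0.0366  0.0691] [ 0.7 -0.1  1.2  1.6 -1.7 -1.7  4.   0.5] foot-TCP [ 0.0253  0.0002 -0.0934]
```

Call:
step_arm(
  increments=[
    {"claw": 0,"translation": [0.05,0.005,0],"roll": 0},
    {"claw": 0,"translation": [0.086,0.005,0],"roll": 0},
    {"claw": 0,"translation": [0.086,0.005,-0.008],"roll": 0},
    {"claw": 0,"translation": [0.086,0.005,-0.018],"roll": 0},
    {"claw": 0,"translation": [0.086,0.005,-0.028],"roll": 0},
    {"claw": 0,"translation": [0.086,0.005,-0.028],"roll": 0},
  ],
)

```text
time: 10.4
eef_pos: [0.5956, -0.0354, 0.1554]
tcp_rot: [0.012, 0.967, -0.006, 0.254]
wrist_force: [-1.3, 0.1, -1.9]
width: 0.174
```

```bash
cat > feel.py <<'E'
from rig import bot
import numpy as np,sys
F=[bot.state()['wrist_force']]
for i in range(int(sys.argv[1]) if len(sys.argv)>1 else 4):
    bot.capture("side"); F.append(bot.state()['wrist_force'])
e=bot.state()['eef_pos']; print(round(bot.state()['time'],2),'e',e.round(4),'foot ext',(e+[.0253,0,-.0932]).round(4),'Fz',np.array(F)[:,2].round(2),'mean',np.mean(F,0).round(2))
E
python3 feel.py
```

```text
10.6 e [ 0.5959 -0.0354  0.1558] foot ext [ 0.6212 -0.0354  0.0626] Fz [-1.93 -1.95 -2.24 -0.88 -2.35] mean [-1.3   0.1  -1.87]
```

Call:
step_arm(
  increments=[
    {"claw": 0,"translation": [0,0,-0.006],"roll": 0},
    {"claw": 0,"translation": [0,0,-0.006],"roll": 0},
    {"claw": 0,"translation": [0,0,-0.006],"roll": 0},
  ],
)

```text
time: 10.9
eef_pos: [0.596, -0.0354, 0.1545]
tcp_rot: [0.012, 0.967, -0.006, 0.255]
wrist_force: [-0.7, -0.5, -0.7]
width: 0.174
```

```bash
python3 feel.py; python3 st.py
```

```text
11.1 e [ 0.596  -0.0354  0.1544] foot ext [ 0.6213 -0.0354  0.0612] Fz [-0.69 -0.42 -1.4  -0.53  0.  ] mean [-0.92 -0.67 -0.61]
11.1 [-0.142  0.264  1.841  0.104  0.526 -1.765] [ 0.596  -0.0354  0.1544] width 0.174 F [-1.44 -0.39  0.  ]
toolz [ 0.492 -0.018 -0.87 ] tooly [ 0.026  1.    -0.005] tilt deg 29.49 az z -2.0 az of y 88.5
```

Call:
step_arm(
  increments=[
    {"claw": 0,"translation": [0,0,0.037],"roll": 0},
    {"claw": 0,"translation": [0,0,0.037],"roll": 0},
    {"claw": 0,"translation": [0.006,0.1,0.037],"roll": 0},
    {"claw": 0,"translation": [0.006,0.192,0.037],"roll": 0},
    {"claw": 0,"translation": [0.006,0.192,0.037],"roll": 0},
    {"claw": 0,"translation": [0.006,0.192,0.025],"roll": 0},
    {"claw": 0,"translation": [0.006,0.192,0.013],"roll": 0},
    {"claw": 0,"translation": [0.006,0.192,0.013],"roll": 0},
  ],
)

```text
time: 11.9
eef_pos: [0.5975, 0.012, 0.1575]
tcp_rot: [0.012, 0.967, -0.006, 0.255]
wrist_force: [-1.0, 1.6, -1.0]
width: 0.173
```

```bash
python3 feel.py; python3 st.py
```

```text
12.1 e [0.5976 0.0121 0.1579] foot ext [0.6229 0.0121 0.0647] Fz [-0.96 -0.47 -1.27 -1.96 -0.48] mean [-0.66  0.55 -1.03]
12.1 [-0.042  0.261  1.836  0.006  0.53  -1.592] [0.5976 0.0121 0.1579] width 0.169 F [-1.15  0.08 -0.48]
toolz [ 0.492 -0.018 -0.87 ] tooly [ 0.027  1.    -0.005] tilt deg 29.51 az z -2.1 az of y 88.5
```

Call:
step_arm(
  increments=[
    {"claw": 0,"translation": [0,0,0.026],"roll": 0},
    {"claw": 0,"translation": [0,0,0.026],"roll": 0},
    {"claw": 0,"translation": [0.006,0.1,0.026],"roll": 0},
    {"claw": 0,"translation": [0.006,0.194,0.026],"roll": 0},
    {"claw": 0,"translation": [0.006,0.194,0.026],"roll": 0},
    {"claw": 0,"translation": [0.006,0.194,0.01],"roll": 0},
    {"claw": 0,"translation": [0.006,0.194,-0.006],"roll": 0},
    {"claw": 0,"translation": [0.006,0.194,-0.006],"roll": 0},
  ],
)

```text
time: 12.9
eef_pos: [0.5988, 0.06, 0.1556]
tcp_rot: [0.013, 0.967, -0.006, 0.254]
wrist_force: [-0.0, -0.9, -5.1]
width: 0.175
```

```bash
python3 feel.py; python3 st.py
```

```text
13.1 e [0.5991 0.0603 0.1564] foot ext [0.6244 0.0603 0.0632] Fz [-5.08 -4.81 -4.82 -4.53 -4.95] mean [ 0.12 -0.06 -4.84]
13.1 [ 0.059  0.275  1.822 -0.092  0.534 -1.419] [0.5991 0.0603 0.1564] width 0.171 F [ 0.59  0.17 -4.95]
toolz [ 0.492 -0.018 -0.87 ] tooly [ 0.027  1.    -0.006] tilt deg 29.51 az z -2.1 az of y 88.4
```

Call:
step_arm(
  increments=[
    {"claw": 0,"translation": [0,0,-0.012],"roll": 0},
    {"claw": 0,"translation": [0,0,-0.012],"roll": 0},
    {"claw": 0,"translation": [0,0,-0.012],"roll": 0},
  ],
)

```text
time: 13.4
eef_pos: [0.5993, 0.0602, 0.1538]
tcp_rot: [0.012, 0.967, -0.006, 0.255]
wrist_force: [-0.6, -1.1, -1.4]
width: 0.173
```

```bash
python3 feel.py
```

```text
13.6 e [0.5992 0.0602 0.1537] foot ext [0.6245 0.0602 0.0605] Fz [-1.44 -1.83 -1.71 -1.51 -1.64] mean [-0.41 -1.04 -1.63]
```

Call:
step_arm(
  increments=[
    {"claw": 0,"translation": [0,0,0.04],"roll": 0},
    {"claw": 0,"translation": [0,0,0.04],"roll": 0},
    {"claw": 0,"translation": [0.006,0.1,0.04],"roll": 0},
    {"claw": 0,"translation": [0.006,0.193,0.04],"roll": 0},
    {"claw": 0,"translation": [0.006,0.193,0.035],"roll": 0},
    {"claw": 0,"translation": [0.006,0.193,0.022],"roll": 0},
    {"claw": 0,"translation": [0.006,0.193,0.01],"roll": 0},
    {"claw": 0,"translation": [0.006,0.193,0.01],"roll": 0},
  ],
)

```text
time: 14.4
eef_pos: [0.6006, 0.1078, 0.1556]
tcp_rot: [0.013, 0.967, -0.006, 0.254]
wrist_force: [0.2, -0.4, -4.0]
width: 0.174
```

```bash
python3 feel.py 3
```

```text
14.55 e [0.6008 0.108  0.1562] foot ext [0.6261 0.108  0.063 ] Fz [-4.   -4.75 -4.46 -3.75] mean [ 0.07  0.03 -4.24]
```

Call:
step_arm(
  increments=[
    {"claw": 0,"translation": [0,0,-0.01],"roll": 0},
    {"claw": 0,"translation": [0,0,-0.01],"roll": 0},
    {"claw": 0,"translation": [0,0,-0.01],"roll": 0},
  ],
)

```text
time: 14.85
eef_pos: [0.601, 0.108, 0.154]
tcp_rot: [0.013, 0.967, -0.006, 0.255]
wrist_force: [-1.1, -0.5, -2.0]
width: 0.173
```

```bash
python3 feel.py
```

```text
15.05 e [0.6009 0.108  0.1539] foot ext [0.6262 0.108  0.0607] Fz [-1.98 -2.52 -1.65 -1.86 -1.64] mean [-0.37 -0.48 -1.93]
```

Call:
step_arm(
  increments=[
    {"claw": 0,"translation": [0,0,0.039],"roll": 0},
    {"claw": 0,"translation": [0,0,0.039],"roll": 0},
    {"claw": 0,"translation": [0.006,0.1,0.039],"roll": 0},
    {"claw": 0,"translation": [0.006,0.193,0.039],"roll": 0},
    {"claw": 0,"translation": [0.006,0.193,0.035],"roll": 0},
    {"claw": 0,"translation": [0.006,0.193,0.022],"roll": 0},
    {"claw": 0,"translation": [0.006,0.193,0.01],"roll": 0},
    {"claw": 0,"translation": [0.006,0.193,0.01],"roll": 0},
  ],
)

```text
time: 15.85
eef_pos: [0.6022, 0.1555, 0.1557]
tcp_rot: [0.013, 0.967, -0.007, 0.254]
wrist_force: [-0.9, -0.1, -5.1]
width: 0.176
```

```bash
python3 feel.py 3
```

```text
16.0 e [0.6025 0.1558 0.1564] foot ext [0.6278 0.1558 0.0632] Fz [-5.1  -4.1  -4.18 -5.06] mean [ 0.3   0.03 -4.61]
```

Call:
step_arm(
  increments=[
    {"claw": 0,"translation": [0,0,-0.011],"roll": 0},
    {"claw": 0,"translation": [0,0,-0.011],"roll": 0},
    {"claw": 0,"translation": [0,0,-0.011],"roll": 0},
  ],
)

```text
time: 16.3
eef_pos: [0.6027, 0.1557, 0.154]
tcp_rot: [0.013, 0.967, -0.006, 0.255]
wrist_force: [-1.1, -0.5, -1.4]
width: 0.171
```

```bash
python3 feel.py; python3 - <<'E'
import cv2
from rig import bot
cv2.imwrite("pics/scene7.png",bot.capture("scene")[:,:,::-1]);cv2.imwrite("pics/side7.png",bot.capture("side")[:,:,::-1])
import numpy as np
a=cv2.imread("pics/side7.png")[120:320,180:380];b=cv2.imread("pics/scene7.png")[190:350,340:440]
cv2.imwrite("pics/c7.png",np.hstack([cv2.resize(a,(480,480),interpolation=2),cv2.resize(b,(300,480),interpolation=2)]))
E
```

```text
16.5 e [0.6026 0.1558 0.1539] foot ext [0.6279 0.1558 0.0607] Fz [-1.43 -2.01 -2.83 -1.92 -2.18] mean [-0.2  -0.83 -2.08]
```

View pics/c7.png

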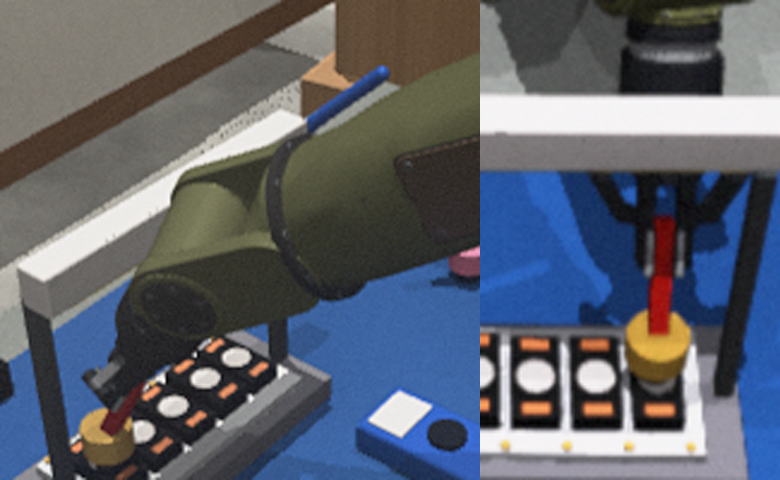

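```bash
python3 - <<'E'
from wfit import *
from rig import bot
ms,md=[bot.camera_model(n) for n in("scene","side")]
def brass(im,box):
    x0,y0,x1,y1=box; h=cv2.cvtColor(im,cv2.COLOR_BGR2HSV)[y0:y1,x0:x1]; m=((h[...,0]>12)&(h[...,0]<30)&(h[...,1]>110)&(h[...,2]>60)).astype(np.uint8)
    n,l,st,ce=cv2.connectedComponentsWithStats(m); k=1+np.argmax(st[1:,4]); return st[k,:4]+[x0,y0,0,0],st[k,4]
A,B=brass(cv2.imread("pics/scene7.png"),(380,280,420,322)),brass(cv2.imread("pics/side7.png"),(205,280,245,325)); print(A,B)
e=bot.state()['eef_pos']
def ext(m,q):
    D=np.r_[proj(m,X(q,ring(.025,.018))),proj(m,X(q,ring(.025,.048)))]; return np.r_[D.min(0),D.max(0)]
obs=lambda s:np.array([s[0],s[1],s[0]+s[2]-1,s[1]+s[3]-1],float)+[-.5,-.5,.5,.5]
for wt in ((1,1),(1,0),(0,1)):
  def f(p):
    q=np.r_[p,np.radians(-2),0]; return np.r_[wt[0]*(ext(ms,q)-obs(A[0])),wt[1]*(ext(md,q)-obs(B[0]))]
  s=least_squares(f,[e[0]+.025,e[1],e[2]-.093]); print(s.x.round(4),s.fun.round(1),"foot-TCP",(s.x-e).round(4))
print(np.array([.6318,.1564]))
E
```

```text
(array([389, 294,  21,  24]), np.int32(353)) (array([213, 290,  22,  24]), np.int32(244))
[0.626  0.1554 0.0598] [-0.6 -0.3  1.   0.7 -0.5 -0.6  1.1  0.4] foot-TCP [ 0.0234 -0.0004 -0.094 ]
[0.5838 0.164  0.0025] [-0.2  0.2  0.2 -0.2  0.   0.   0.   0. ] foot-TCP [-0.0188  0.0082 -0.1514]
[0.6652 0.1229 0.013 ] [-0.   0.  -0.   0.  -0.2  0.2  0.2 -0.2] foot-TCP [ 0.0626 -0.0329 -0.1408]
[0.6318 0.1564]
```

Call:
step_arm(
  increments=[
    {"claw": 0,"translation": [0,0,0.042],"roll": 0},
    {"claw": 0,"translation": [0,0,0.042],"roll": 0},
    {"claw": 0,"translation": [-0.01,-0.18,0.042],"roll": 0},
    {"claw": 0,"translation": [-0.01,-0.36,0.042],"roll": 0},
    {"claw": 0,"translation": [-0.01,-0.5,0.042],"roll": 0},
    {"claw": 0,"translation": [-0.01,-0.572,0.042],"roll": 0},
    {"claw": 0,"translation": [-0.01,-0.572,0.042],"roll": 0},
    {"claw": 0,"translation": [-0.01,-0.572,0.036],"roll": 0},
  ],
)

```text
time: 17.4
eef_pos: [0.6001, 0.0127, 0.163]
tcp_rot: [0.013, 0.967, -0.006, 0.255]
wrist_force: [-0.8, 0.1, -4.7]
width: 0.168
```

```bash
python3 feel.py 3; python3 st.py
```

```text
17.55 e [0.6    0.0137 0.1627] foot ext [0.6253 0.0137 0.0695] Fz [-4.7  -4.27 -4.86 -4.48] mean [-0.45 -0.02 -4.58]
17.55 [-3.800e-02  2.590e-01  1.826e+00  1.000e-03  5.410e-01 -1.585e+00] [0.6    0.0137 0.1627] width 0.174 F [ 0.16 -0.26 -4.48]
toolz [ 0.493 -0.018 -0.87 ] tooly [ 0.027  1.    -0.006] tilt deg 29.56 az z -2.1 az of y 88.4
```

Lower 5.5 mm towards weight-bearing.

Call:
step_arm(
  increments=[
    {"claw": 0,"translation": [0,-0.003,-0.012],"roll": 0},
    {"claw": 0,"translation": [0,-0.003,-0.02],"roll": 0},
    {"claw": 0,"translation": [0,-0.003,-0.023],"roll": 0},
    {"claw": 0,"translation": [0,-0.003,-0.023],"roll": 0},
    {"claw": 0,"translation": [0,-0.003,-0.023],"roll": 0},
  ],
)

```text
time: 18.05
eef_pos: [0.6002, 0.0131, 0.1572]
tcp_rot: [0.012, 0.967, -0.006, 0.255]
wrist_force: [0.4, 1.1, -0.6]
width: 0.172
```

```bash
python3 feel.py 4
```

```text
18.25 e [0.6001 0.013  0.1571] foot ext [0.6254 0.013  0.0639] Fz [-0.55 -0.88 -1.28 -0.55 -0.84] mean [ 0.18  1.53 -0.82]
```

Call:
step_arm(
  grip_force=20,
  increments=[
    {"claw": 0,"translation": [0,0,-0.003],"roll": 0},
    {"claw": 0,"translation": [0,0,-0.003],"roll": 0},
    {"claw": 17,"translation": [0,0,-0.003],"roll": 0},
    {"claw": 21,"translation": [0,0,-0.003],"roll": 0},
    {"claw": 25,"translation": [0,0,-0.003],"roll": 0},
    {"claw": 30,"translation": [0,0,-0.003],"roll": 0},
    {"claw": 40,"translation": [0,0,-0.003],"roll": 0},
    {"claw": 45,"translation": [0,0,-0.003],"roll": 0},
  ],
)

```text
time: 19.05
eef_pos: [0.6002, 0.013, 0.1564]
tcp_rot: [0.012, 0.967, -0.006, 0.255]
wrist_force: [-0.2, 0.4, 1.1]
width: 0.449
```

```bash
python3 feel.py 1; python3 st.py; python3 - <<'E'
import cv2
from rig import bot
for n in("wrist","side","scene"): cv2.imwrite(f"pics/{n}8.png",bot.capture(n)[:,:,::-1])
import numpy as np
a=cv2.imread("pics/side8.png")[170:320,200:350];b=cv2.imread("pics/scene8.png")[190:350,290:390]
cv2.imwrite("pics/c8.png",np.hstack([cv2.resize(a,(480,480),interpolation=2),cv2.resize(b,(300,480),interpolation=2)]))
E
```

```text
19.1 e [0.6002 0.0129 0.1564] foot ext [0.6255 0.0129 0.0632] Fz [ 1.11 -0.26] mean [0.13 0.49 0.43]
19.1 [-0.04   0.268  1.831  0.003  0.526 -1.587] [0.6002 0.0129 0.1564] width 0.446 F [ 0.45  0.54 -0.26]
toolz [ 0.493 -0.018 -0.87 ] tooly [ 0.027  1.    -0.006] tilt deg 29.59 az z -2.1 az of y 88.4
```

View pics/wrist8.png

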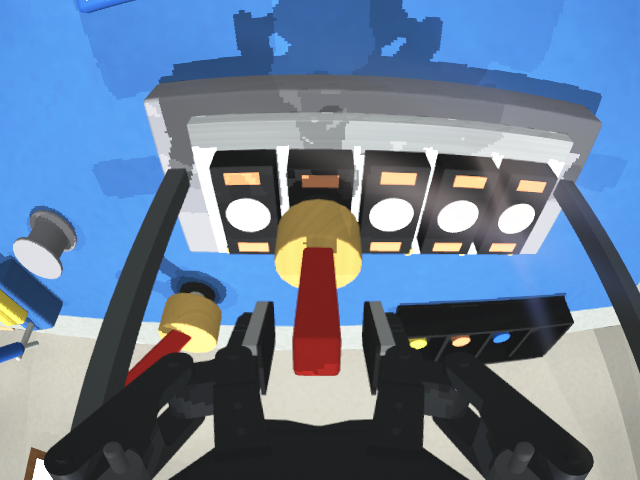

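View pics/c8.png

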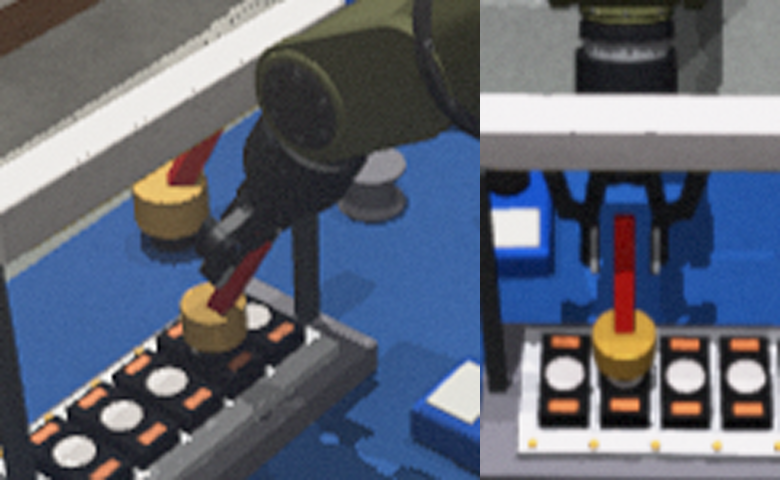

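Call:
step_arm(
  increments=[
    {"claw": 45,"translation": [-0.08,0,0],"roll": 0},
    {"claw": 45,"translation": [-0.2,0,0],"roll": 0},
    {"claw": 45,"translation": [-0.35,0,0],"roll": 0},
    {"claw": 45,"translation": [-0.5,0,0],"roll": 0},
    {"claw": 45,"translation": [-0.6,0,0],"roll": 0},
    {"claw": 45,"translation": [-0.6,0,0],"roll": 0},
  ],
)

```text
time: 19.85
eef_pos: [0.4481, 0.0131, 0.1563]
tcp_rot: [0.012, 0.967, -0.006, 0.255]
wrist_force: [-0.1, -0.4, 0.1]
width: 0.449
```

```bash
python3 st.py; python3 - <<'E'
from wfit import *
from rig import bot
ms,md,mw=[bot.camera_model(n) for n in("scene","side","wrist")]
for n in("wrist","side","scene"): cv2.imwrite(f"pics/{n}9.png",bot.capture(n)[:,:,::-1])
a=cv2.imread("pics/side9.png")[170:320,200:350];b=cv2.imread("pics/scene9.png")[190:350,290:390]
cv2.imwrite("pics/c9.png",np.hstack([cv2.resize(a,(480,480),interpolation=2),cv2.resize(b,(300,480),interpolation=2)]))
def brass(im,box):
    x0,y0,x1,y1=box; h=cv2.cvtColor(im,cv2.COLOR_BGR2HSV)[y0:y1,x0:x1]; m=((h[...,0]>12)&(h[...,0]<30)&(h[...,1]>110)&(h[...,2]>60)).astype(np.uint8)
    n,l,st,ce=cv2.connectedComponentsWithStats(m); k=1+np.argmax(st[1:,4]); return st[k,:4]+[x0,y0,0,0],st[k,4]
A,B=brass(cv2.imread("pics/scene9.png"),(320,278,360,320)),brass(cv2.imread("pics/side9.png"),(250,250,285,285)); print(A,B)
def ext(m,q):
    D=np.r_[proj(m,X(q,ring(.025,.018))),proj(m,X(q,ring(.025,.048)))]; return np.r_[D.min(0),D.max(0)]
obs=lambda s:np.array([s[0],s[1],s[0]+s[2]-1,s[1]+s[3]-1],float)+[-.5,-.5,.5,.5]
def f(p):
    q=np.r_[p,np.radians(-2),0]; return np.r_[ext(ms,q)-obs(A[0]),ext(md,q)-obs(B[0])]
s=least_squares(f,[.625,.0125,.062]); print(s.x.round(4),s.fun.round(1),"spot2 .6268 .0125")
E
```

```text
19.85 [-0.058 -0.07   2.208  0.023  0.487 -1.621] [0.4481 0.0131 0.1563] width 0.449 F [-0.1  -0.36  0.1 ]
toolz [ 0.493 -0.018 -0.87 ] tooly [ 0.027  1.    -0.006] tilt deg 29.58 az z -2.1 az of y 88.4
(array([327, 294,  22,  23]), np.int32(354)) (array([257, 259,  16,  14]), np.int32(119))
[0.628  0.0111 0.0689] [ 0.2 -0.9 -0.1  1.2 -2.5 -4.4  2.8  4.2] spot2 .6268 .0125
```

View pics/c9.png

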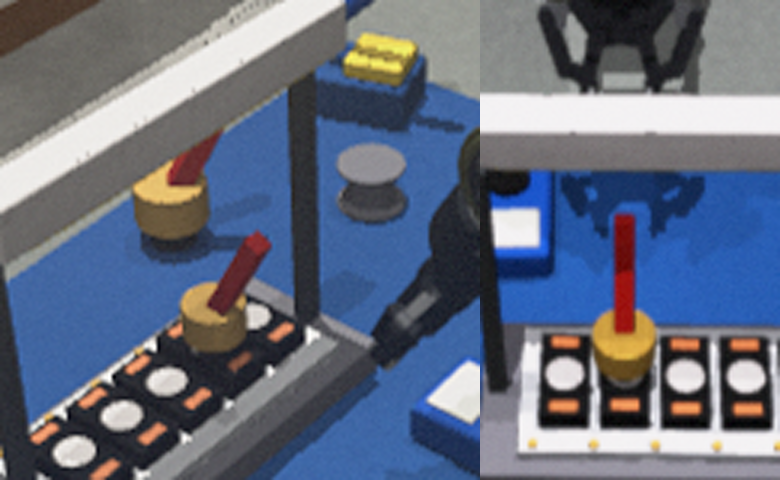

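View pics/wrist9.png

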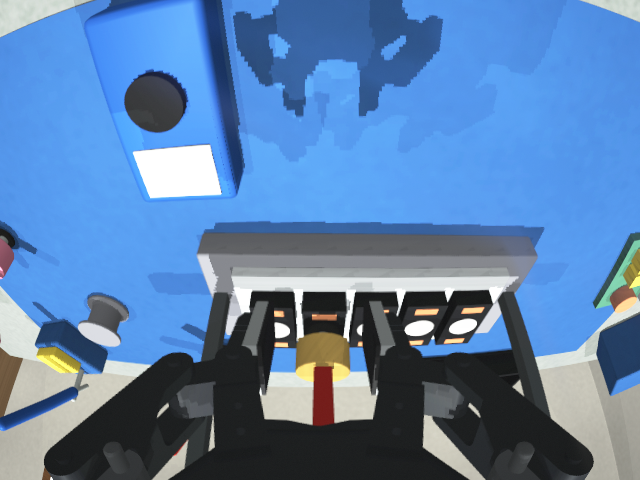

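Call:
step_arm(
  increments=[
    {"claw": 45,"translation": [0,0,0],"roll": 0},
    {"claw": 45,"translation": [0,0,0],"roll": 0},
    {"claw": 45,"translation": [0,0,0],"roll": 0},
  ],
)

```text
time: 20.3
eef_pos: [0.4513, 0.0129, 0.1567]
tcp_rot: [0.012, 0.967, -0.006, 0.256]
wrist_force: [-0.0, 0.2, -1.1]
width: 0.453
```

```bash
python3 -c "
from rig import bot
print(bot.sign_off())"
```

```text
the job is handed in; nothing more can be done
None
```

I felt all five modules from right to left, found module 2 to be the highest, stood the weight on its mark and let go. I handed the job in at about 20 s.

**Grip:** The moves offer no tilt. I leaned the gripper back about 29.5 degrees by pushing against the arm's reach limit in small steps. I gripped the smaller brass weight about 12 degrees off its yaw because the last joint was near its limit; closing the jaws turned the weight into line.

**Touches:** Each touch gave about 2.7 to 4 N, by estimate 1.5 to 3 mm of spring travel.

| Module | Top height by feel (mm, uncorrected) |
|---|---|
| 1 | 64 |
| 2 | 67 |
| 3 | 62.5 |
| 4 | 62.4 |
| 5 | 62.2 |

The first pictures had also shown module 2 higher.

**Last checks:**
- The final pictures show the weight upright on module 2, with the gripper about 0.15 m clear of it.
- The fit to the pictures puts the weight within about 2 mm of the mark's centre. The side-camera part of that fit was poor, at 3 to 4 pixels.
- I saw no sign of contact with the lamp station, and no bystander was touched as far as the pictures show.

**Disagreements:**
- The heights by feel are all about 2.3 mm too high, probably from my estimate of how far the foot lies below the tool. The differences between modules still hold.
- During the touches the foot sat about 4 to 6 mm on the robot's side of the mark centres. I aimed it 4 mm that way to clear the bar, and it stayed inside the 12 mm limit.

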